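Stand the tipped bottles back in the bench rack and swing its keeper closed

ROBOT

A 6-joint arm with a two-finger parallel gripper is mounted at the origin on the work surface. World frame = base frame: x ahead of the robot, y to its left, z up, the work surface at z = 0. Lengths are in m, angles in rad, forces in N, time in s.
With the tool pointing down it reaches from about 0.35 to 0.975 m from the base axis. Payload 4.9 kg.
Tool frame: the origin (TCP) lies on the centre line of the jaws, within the pads' length; the fingertips stand 19 mm ahead of it and the grasp point (between the pads) is the TCP; z points along the fingers, y is the line along which they close (so a half turn about z gives the same grasp; the last joint's range is limited). The gripper opens to 85 mm and grips with 20 to 120 N. Pads are 22 mm wide; open, the fingers measure 114 mm over their backs; the gripper's body (76 mm by 85 mm) begins 54 mm behind the grasp point. The pads swing forward as they close: fully open they stand 13 mm farther back than shut.
Start: joints at [-1.465, 0.053, 1.613, -0, 1.476, -0.119], TCP at [0.139, -0.609, 0.25] pointing down, gripper open.
Joint ranges: [-3.01, 3.01], [-1.01, 2.22], [0.06, 2.58], [-1.02, 4.17], [0.09, 2.62], [-3.14, 3.14]. Speed limits (rad/s): [2.57, 2.57, 3.14, 3.14, 3.14, 3.14].

INTERFACE

Orientations are given as a unit quaternion [w, x, y, z].
In Python, from plant import state, grab_frame, ticket, spotter gives the robot as it stands.
- The arm moves only by the tool apply_moves, never from a script. Its argument "series" is a list of rows, each an object of numbers: "jaw": the closure, from 0 (fully open) to 1 (shut); "dx", "dy", "dz": the shift along the tool's x, y, z in mm; "turn": the turn about the tool's z in rad. A call has 1 to 5 rows; each row is the pose to reach, as a shift and turn from the pose commanded when the call began, along the tool's axes at that moment; what a row does not reach only later rows make up. A row lasts 1/12 s, in which the tool goes at most 41.7 mm and 7.16 degrees, less where a joint would pass 70% of its speed; a pose out of reach is approached as far as the arm can. A call with a gripper value outside its range is refused whole. The fingers move at their own pace and stop on an object; the grip force is fixed at half the most. Time passes only in rows, so rows that repeat a pose let the fingers close. It gives the time, the measured TCP pose, the force, the opening and the grip force at its end, in the units of the state.
- state(): the state, without advancing time (a new reading comes with each control period).
- grab_frame(name): name is "scene" or "top" or "wrist"; returns a dict with "pixels" (384x512x3 uint8, red, green, blue), "mtx" (3x3 intrinsics, pixels), "camera_from_world" (4x4, takes a point from world to camera coordinates). Camera axes: x right, y down, z forward; pixel columns grow to the right and rows downward; lengths in m; the calibration is good to about 2 mm. The wrist camera is an equidistant fisheye: a pixel r from the principal point sees the ray r / f radians off the axis. A picture is of the moment at which its call begins. There is no depth.
- ticket.job_done(): hands the job in; it is judged then, once.
Trained networks look in a picture, given as the dict that the camera call returned (one of the last four; its "shot" number tells which), for a name from the list of things; names that differ only in an ending like _2 or _b are one class to them, and where a whole thing is asked for, a point or a joint stands for the part that bears it (a point fixed in the world has none). Each returns a list of dicts, best first, with "conf" (0 to 1); they miss things now and then, are a little off and sometimes report something else, mostly with a low value. They report only what shows in the picture. A call takes as long as a camera call.
- spotter.outline_of(picture, target): "region" (384x512 bool, what is visible of it) and "extent" ([left, top, right, bottom] in pixels, round what is visible of it).
The state is a dict: "time": time; "joint_pos": joint angles; "joint_vel": joint speeds; "joint_efforts": joint torques, N m; "tool_pos": TCP position; "tool_rot": TCP orientation; "contact_force": force on the tool from outside, world axes, zero at the start; "ft_torque": the same for the moment, N m; "gripper_width": opening from 0.0 (shut) to 1.0 (fully open); "grasp_force": force on a finger pad.
Only numpy, scipy, OpenCV 4.12 (cv2) and the standard library are available. Lean on these libraries where they do the work, as an engineer would, in place of code of your own. Each camera call takes 0.05 s, during which the arm holds its last target. There are 200 camera calls.

TASK

Some fluid bottles have been knocked over on the garage bench. Swing the bottle rack's keeper bar over the top until it is fully open at the back (the side away from the robot), stand every tipped bottle upright in the rack beside the one that is still there, each centred on a pad of its own, and when all stand swing the keeper back over their tops until it is fully closed in front of them. Leave the tools on the bench alone.

Things in the scene. Friction and masses are not known exactly. Their poses are not given: they have to be found in the camera images.
- rack: Bottle rack fixed to the bench: dark steel plate 110 x 420 mm, 6 mm thick, with four flat black pads (yellow rims, 72 mm wide, marks only) in a row 95 mm apart, and a blue post at each end (36 mm wide, 118 mm tall, inner faces 57 mm from the end pads' centres). Origin: centre of the plate's underside; own y along the row, own x across it, away from the robot, z up.
- pad0 (a point): Centre of pad 0 on the top face of the rack's plate (6 mm over the bench); the pads lie on the rack's y axis at -142.5 mm.
- pad1 (a point): Centre of pad 1 on the top face of the rack's plate (6 mm over the bench); the pads lie on the rack's y axis at -47.5 mm.
- pad2 (a point): Centre of pad 2 on the top face of the rack's plate (6 mm over the bench); the pads lie on the rack's y axis at 47.5 mm.
- pad3 (a point): Centre of pad 3 on the top face of the rack's plate (6 mm over the bench); the pads lie on the rack's y axis at 142.5 mm.
- keeper (a joint): Keeper: 12 mm steel bar along the row on two 62 mm arms, hinged on the posts 106 mm over the bench about the rack's y. 0 rad: closed, bar level with the hinge in front (-x) of the bottles; 1.57: over their tops; 3.6: fully open behind them, bar 79 mm over the bench. Rests at either end by its weight; past centre it falls slowly (damped, under 0.3 N m).
- keeper_grip (a point): Centre of the keeper's red handle: the bar's free end, 13.6 mm round and 62 mm long along the rack's y, sticking out past the -y post, centred 257 mm from the rack centre, at radius 62 mm from the hinge line.
- keeper_pivot (a point): Point on the keeper's hinge line (parallel to the rack's y axis) beside the handle, 106 mm over the bench; the handle centre turns in a circle of 62 mm radius about it: at angle q it lies 62*cos q mm to the rack's -x and 62*sin q mm above. Nothing is at this point itself.
- tipped1: Tipped fluid bottle, white with red cap and band: 50 x 50 mm square bottle body 100 mm tall with flat sides and a round cap 30 mm across on top, 135 mm tall over all, 0.2 to 0.4 kg. Origin: centre of its underside; own z runs from foot to cap, own x and y are normal to its flat sides. At the start it lies flat on one of its sides on the bench. May be absent.
- tipped2: Tipped fluid bottle, black with yellow cap and band: 50 x 50 mm square bottle body 100 mm tall with flat sides and a round cap 30 mm across on top, 135 mm tall over all, 0.2 to 0.4 kg. Origin: centre of its underside; own z runs from foot to cap, own x and y are normal to its flat sides. At the start it lies flat on one of its sides on the bench. May be absent.
- tipped3: Tipped fluid bottle, blue with white cap and band: 50 x 50 mm square bottle body 100 mm tall with flat sides and a round cap 30 mm across on top, 135 mm tall over all, 0.2 to 0.4 kg. Origin: centre of its underside; own z runs from foot to cap, own x and y are normal to its flat sides. At the start it lies flat on one of its sides on the bench. May be absent.
- stood0: Grey bottle with green cap and band, standing in the rack at the start: 50 x 50 mm square bottle body 100 mm tall with flat sides and a round cap 30 mm across on top, 135 mm tall over all, 0.2 to 0.4 kg. Origin: centre of its underside; own z runs from foot to cap, own x and y are normal to its flat sides. Only one of the four grey ones is present in a run.
- stood1: Grey bottle with green cap and band, standing in the rack at the start: 50 x 50 mm square bottle body 100 mm tall with flat sides and a round cap 30 mm across on top, 135 mm tall over all, 0.2 to 0.4 kg. Origin: centre of its underside; own z runs from foot to cap, own x and y are normal to its flat sides. Only one of the four grey ones is present in a run.
- stood2: Grey bottle with green cap and band, standing in the rack at the start: 50 x 50 mm square bottle body 100 mm tall with flat sides and a round cap 30 mm across on top, 135 mm tall over all, 0.2 to 0.4 kg. Origin: centre of its underside; own z runs from foot to cap, own x and y are normal to its flat sides. Only one of the four grey ones is present in a run.
- stood3: Grey bottle with green cap and band, standing in the rack at the start: 50 x 50 mm square bottle body 100 mm tall with flat sides and a round cap 30 mm across on top, 135 mm tall over all, 0.2 to 0.4 kg. Origin: centre of its underside; own z runs from foot to cap, own x and y are normal to its flat sides. Only one of the four grey ones is present in a run.
- ratchet: Loose chrome ratchet with black grip, 225 mm long, lying on the bench beyond the work; origin under its middle. Leave alone.
- socket: Loose chrome socket, 32 mm across, 60 mm tall, standing on the bench beyond the rack; origin: centre of its underside. Leave alone.

How it is judged:
On the way, in this order (a step that is already met when the one before it is completed fails the run):
1. the keeper is swung over centre, fully open at the back (value of joint keeper above 3.4 rad), for 0.2 s.
2. with the keeper open, every bottle present stands upright on a pad, released (angle between each of tipped1, tipped2, tipped3, stood0, stood1, stood2, stood3's own z axis and vertical below 0.1 rad and height (world z) of each of tipped1, tipped2, tipped3, stood0, stood1, stood2, stood3 below 0.02 m and (horizontal distance between tipped1 and pad0 below 0.02 m or horizontal distance between tipped1 and pad1 below 0.02 m or horizontal distance between tipped1 and pad2 below 0.02 m or horizontal distance between tipped1 and pad3 below 0.02 m) and (horizontal distance between tipped2 and pad0 below 0.02 m or horizontal distance between tipped2 and pad1 below 0.02 m or horizontal distance between tipped2 and pad2 below 0.02 m or horizontal distance between tipped2 and pad3 below 0.02 m) and (horizontal distance between tipped3 and pad0 below 0.02 m or horizontal distance between tipped3 and pad1 below 0.02 m or horizontal distance between tipped3 and pad2 below 0.02 m or horizontal distance between tipped3 and pad3 below 0.02 m) and (horizontal distance between stood0 and pad0 below 0.02 m or horizontal distance between stood0 and pad1 below 0.02 m or horizontal distance between stood0 and pad2 below 0.02 m or horizontal distance between stood0 and pad3 below 0.02 m) and (horizontal distance between stood1 and pad0 below 0.02 m or horizontal distance between stood1 and pad1 below 0.02 m or horizontal distance between stood1 and pad2 below 0.02 m or horizontal distance between stood1 and pad3 below 0.02 m) and (horizontal distance between stood2 and pad0 below 0.02 m or horizontal distance between stood2 and pad1 below 0.02 m or horizontal distance between stood2 and pad2 below 0.02 m or horizontal distance between stood2 and pad3 below 0.02 m) and (horizontal distance between stood3 and pad0 below 0.02 m or horizontal distance between stood3 and pad1 below 0.02 m or horizontal distance between stood3 and pad2 below 0.02 m or horizontal distance between stood3 and pad3 below 0.02 m) and value of joint keeper above 3.2 rad and contact force between the fingers and tipped1 below 0.1 N and contact force between the fingers and tipped2 below 0.1 N and contact force between the fingers and tipped3 below 0.1 N and contact force between the fingers and stood0 below 0.1 N and contact force between the fingers and stood1 below 0.1 N and contact force between the fingers and stood2 below 0.1 N and contact force between the fingers and stood3 below 0.1 N), for 0.2 s.
3. the keeper is swung back over centre, fully closed in front (value of joint keeper below 0.1 rad), for 0.2 s.
At the end, for the whole second after the job is handed in: Every bottle present stands upright (within 0.1 rad) on the rack plate, its centre within 20 mm of a pad's centre, at rest, and the keeper is closed (below 0.1 rad) (angle between each of tipped1, tipped2, tipped3, stood0, stood1, stood2, stood3's own z axis and vertical below 0.1 rad and height (world z) of each of tipped1, tipped2, tipped3, stood0, stood1, stood2, stood3 below 0.02 m and (horizontal distance between tipped1 and pad0 below 0.02 m or horizontal distance between tipped1 and pad1 below 0.02 m or horizontal distance between tipped1 and pad2 below 0.02 m or horizontal distance between tipped1 and pad3 below 0.02 m) and (horizontal distance between tipped2 and pad0 below 0.02 m or horizontal distance between tipped2 and pad1 below 0.02 m or horizontal distance between tipped2 and pad2 below 0.02 m or horizontal distance between tipped2 and pad3 below 0.02 m) and (horizontal distance between tipped3 and pad0 below 0.02 m or horizontal distance between tipped3 and pad1 below 0.02 m or horizontal distance between tipped3 and pad2 below 0.02 m or horizontal distance between tipped3 and pad3 below 0.02 m) and (horizontal distance between stood0 and pad0 below 0.02 m or horizontal distance between stood0 and pad1 below 0.02 m or horizontal distance between stood0 and pad2 below 0.02 m or horizontal distance between stood0 and pad3 below 0.02 m) and (horizontal distance between stood1 and pad0 below 0.02 m or horizontal distance between stood1 and pad1 below 0.02 m or horizontal distance between stood1 and pad2 below 0.02 m or horizontal distance between stood1 and pad3 below 0.02 m) and (horizontal distance between stood2 and pad0 below 0.02 m or horizontal distance between stood2 and pad1 below 0.02 m or horizontal distance between stood2 and pad2 below 0.02 m or horizontal distance between stood2 and pad3 below 0.02 m) and (horizontal distance between stood3 and pad0 below 0.02 m or horizontal distance between stood3 and pad1 below 0.02 m or horizontal distance between stood3 and pad2 below 0.02 m or horizontal distance between stood3 and pad3 below 0.02 m) and linear speed of each of tipped1, tipped2, tipped3, stood0, stood1, stood2, stood3 below 0.03 m/s and value of joint keeper below 0.1 rad); the robot touches nothing.
It fails at once if the ratchet is pushed away (more than 40 mm) (distance of ratchet from where it was at the start of the episode above 0.04 m).
It fails at once if the socket is pushed away (more than 40 mm) (distance of socket from where it was at the start of the episode above 0.04 m).
Of stood0, stood1, stood2, stood3 only 1 to 1 are there at a start; the rules pass over those that are not, and their reading is None.
Of tipped1, tipped2, tipped3 only 2 to 3 are there at a start; the rules pass over those that are not, and their reading is None.
At some moment in a run one of tipped1, tipped2, tipped3 may be knocked a few centimetres aside while the robot is not near it.
Once in a run the grip may slacken for a moment while it holds something.
It also fails if it takes over 210 s, if anything falls off the work surface, if the arm or the gripper's body presses on something with over 40 N, if the wrist force passes 120 N, or if a joint passes its speed limit or range.

## Working session

There is one attempt and no reset: what is moved stays moved. The work goes in short steps, Python scripts to look and compute and a tool call to move; the robot and the scene stay as the last step left them, time stands still between calls to the robot, and variables do not carry over. Pictures are saved under pics/ and viewed, at most 17 in all, crops included, and the job is handed in when it is done.

Besides the shell and the picture viewer there is one more tool, called after "Request:" as name(argument=value, ...) on one line, values as JSON. apply_moves: Moves the arm, as the interface text tells. Its arguments: {"type":"object","properties":{"series":{"type":"array","items":{"type":"object","properties":{"jaw":{"type":"number"},"dx":{"type":"number"},"dy":{"type":"number"},"dz":{"type":"number"},"turn":{"type":"number"}}}}},"required":["series"]}

```bash
mkdir -p pics; ls; cat > h.py <<'E'
import numpy as np, cv2
from plant import state, grab_frame, ticket, spotter
from scipy.spatial.transform import Rotation as R
def save(p,n): cv2.imwrite('pics/'+n+'.png',p['pixels'][:,:,::-1])
def onplane(p,uv,z):
    K=np.array(p['mtx']);T=np.array(p['camera_from_world'])
    d=T[:3,:3].T@np.linalg.solve(K,[uv[0],uv[1],1.]);c=-T[:3,:3].T@T[:3,3]
    return c+d*(z-c[2])/d[2]
def proj(p,X):
    K=np.array(p['mtx']);T=np.array(p['camera_from_world'])
    q=T[:3,:3]@np.array(X,float)+T[:3,3];q=K@q;return q[:2]/q[2]
def toolR():
    w,x,y,z=state()['tool_rot'];return R.from_quat([x,y,z,w]).as_matrix()
E
python3 - <<'E'
from h import *
s=state();print(s); print(toolR().round(3))
a=grab_frame('scene');b=grab_frame('top')
save(a,'scene0');save(b,'top0')
for p in(a,b):
  print(np.array(p['mtx']).round(1).tolist(),(-np.array(p['camera_from_world'])[:3,:3].T@np.array(p['camera_from_world'])[:3,3]).round(3))
  for n in['rack','keeper','keeper_grip','tipped1','tipped2','tipped3','stood0','ratchet','socket']:
    for r in spotter.outline_of(p,n)[:2]:
      print(n,round(r['conf'],2),r['extent'],cv2.minAreaRect(np.argwhere(r['region'])[:,::-1].astype(np.float32)))
E
```

```text
pics
{'time': 0.0, 'joint_pos': array([-1.46496206e+00,  5.33621359e-02,  1.61431550e+00, -6.01793893e-06,
        1.47599501e+00, -1.18991841e-01]), 'joint_vel': array([-6.15563361e-04, -1.00612018e-03, -2.33670810e-03,  1.32074858e-03,
        9.79700732e-04, -2.94288728e-05]), 'joint_efforts': array([ 3.22395772e-04, -3.93684447e+01, -3.70174026e+01, -8.20743981e-05,
        7.09510467e-03, -6.96211046e-06]), 'tool_pos': array([ 0.1392764 , -0.60867688,  0.24904686]), 'tool_rot': array([-1.03999527e-03,  9.93687734e-01,  1.12176672e-01,  3.84678296e-06]), 'contact_force': array([-0.10363138,  0.45015865,  0.65903718]), 'ft_torque': array([-0.00402578, -0.05719187, -0.00429908]), 'grasp_force': 0.0, 'gripper_width': 1.001384747733896}
[[ 0.975  0.223 -0.   ]
 [ 0.223 -0.975  0.002]
 [ 0.    -0.002 -1.   ]]
[[405.1, 0.0, 253.6], [0.0, 405.1, 189.9], [0.0, 0.0, 1.0]] [ 1.208 -0.109  0.916]
rack 0.82 [228.8, 108.4, 409.2, 224.9] ((325.8000183105469, 166.10000610351562), (63.504329681396484, 182.9103546142578), 63.43495178222656)
keeper 0.69 [229.9, 105.6, 407.3, 192.1] ((319.114105224
[... 2668 characters left out ...]
625, 260.73858642578125), (49.80168914794922, 19.521692276000977), 4.085616588592529)
tipped3 0.96 [336.1, 189.8, 383.1, 217.0] ((359.88238525390625, 201.0294189453125), (20.372989654541016, 49.71980285644531), 75.96376037597656)
tipped3 0.93 [296.8, 248.3, 346.1, 269.7] ((322.340087890625, 260.73858642578125), (49.80168914794922, 19.521692276000977), 4.085616588592529)
stood0 0.96 [214.0, 184.2, 235.4, 205.9] ((225.0, 196.5), (23.0, 20.0), 90.0)
ratchet 0.59 [253.7, 114.4, 273.1, 182.7] ((263.4973449707031, 145.8143310546875), (12.345651626586914, 73.8918228149414), 10.491477012634277)
socket 0.44 [162.2, 163.5, 176.8, 180.4] ((168.25, 171.75), (14.142135620117188, 10.60660171508789), 45.0)
```

```bash
python3 - <<'E'
import cv2
a=cv2.imread('pics/top0.png');
cv2.imwrite('pics/top0c.png',cv2.resize(a[90:300,60:420],(800,467),interpolation=cv2.INTER_CUBIC))
a=cv2.imread('pics/scene0.png')
cv2.imwrite('pics/scene0c.png',cv2.resize(a[80:320,110:430],(800,600),interpolation=cv2.INTER_CUBIC))
E
```

```text
(no output)
```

View pics/top0c.png

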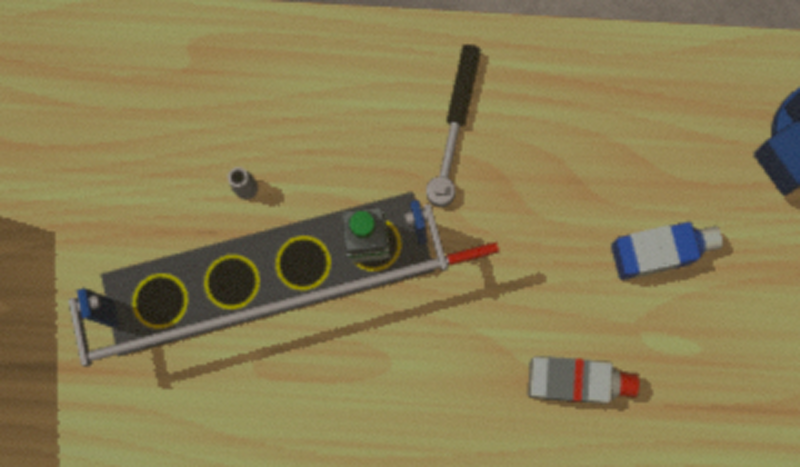

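View pics/scene0c.png

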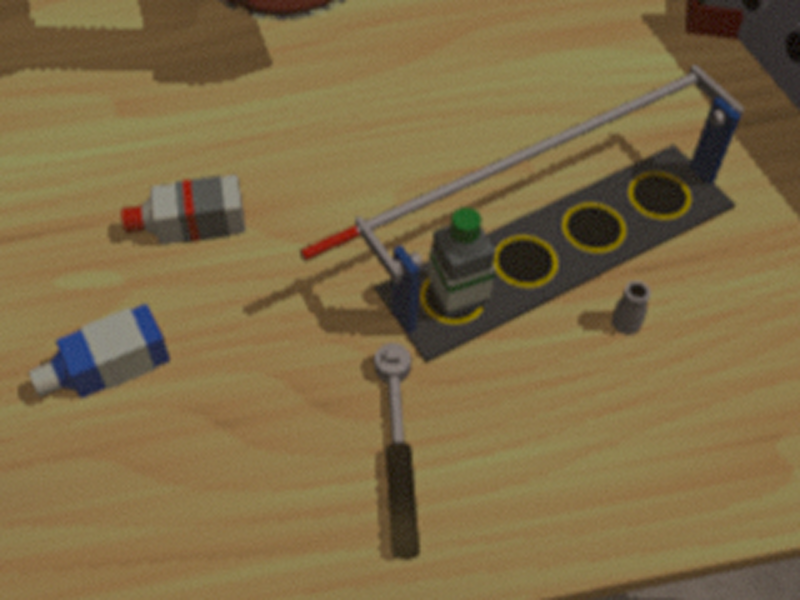

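Top crop: rack with pads 1–3 free at crop px (303,263), (231,281) and (160,300), and the grey bottle on pad 0 at (365,235). The keeper is closed in front, with its red handle at (470,253). The blue bottle is at (665,250) and the white/red one at (583,380), both with caps to the right. The ratchet head is at (440,190) and the socket at (242,183). The black bottle is absent.

```bash
cat >> h.py <<'E'
from scipy.optimize import least_squares, minimize
def ringfit(ps,x0):
    P=[]
    for p in ps:
        h=cv2.cvtColor(p['pixels'],cv2.COLOR_RGB2HSV)
        m=(h[...,0]>22)&(h[...,0]<34)&(h[...,1]>200)&(h[...,2]>90)
        P+=[onplane(p,(u,v),.006)[:2] for v,u in np.argwhere(m)]
    P=np.array(P);c=lambda q:np.array([q[:2]+y*np.array([-np.sin(q[2]),np.cos(q[2])]) for y in(-.1425,-.0475,.0475,.1425)])
    P=P[np.abs(np.linalg.norm(P[:,None]-c(x0)[None],axis=2).min(1)-.034)<.02]
    f=lambda q:(np.linalg.norm(P[:,None]-c(q)[None],axis=2).min(1)-q[3])
    r=least_squares(f,list(x0)+[.034],loss='soft_l1',f_scale=.003);return r.x,len(P),np.abs(r.fun).mean()
def hull(p,X,m):
    q=np.array([proj(p,x) for x in X]);cv2.fillConvexPoly(m,cv2.convexHull((q*16).astype(np.int32)),1,shift=4)
t=np.linspace(0,2*np.pi,16,endpoint=False)
BODY=np.array([[a,b,c] for a in(-.025,.025) for b in(-.025,.025) for c in(0,.1)])
CAP=np.array([[.015*np.cos(a),.015*np.sin(a),c] for a in t for c in(.1,.135)])
def bottle_lying(q): # foot centre xy, yaw of axis
    c,s=np.cos(q[2]),np.sin(q[2]);M=np.array([[0,-s,c],[0,c,s],[1,0,0]]).astype(float)
    return lambda X:X@M.T+[q[0],q[1],.025]
def fit(views,q0):
    def cost(q):
        T=bottle_lying(q);C=0
        for p,r in views:
            m=np.zeros(r.shape,np.uint8);hull(p,T(BODY),m);hull(p,T(CAP),m)
            C+=1-(m.astype(bool)&r).sum()/(m.astype(bool)|r).sum()
        return C
    S=np.array([[0,0,0],[.02,0,0],[0,.02,0],[0,0,.15]])+q0
    b=minimize(cost,q0,method='Nelder-Mead',options=dict(initial_simplex=S,xatol=2e-4,fatol=1e-4));return b.x,b.fun
E
python3 - <<'E'
from h import *
a=grab_frame('scene');b=grab_frame('top')
c2=lambda u,v:onplane(b,(60+u/2.222,90+v/2.222),.006)[:2]
p1,p3=c2(303,263),c2(160,300);d=p3-p1;yaw=np.arctan2(-d[0],d[1]);ctr=p1+d/np.linalg.norm(d)*.0475
print('guess',ctr,yaw,np.linalg.norm(d))
for ps in((b,),(a,),(a,b)):print(ringfit(ps,[*ctr,yaw]))
A=spotter.outline_of(a,'tipped1');B=spotter.outline_of(b,'tipped1')
for i,(f,k) in enumerate([((620,255),(712,238)),((532,380),(635,385))]):
  f,k=[onplane(b,(60+u/2.222,90+v/2.222),.025)[:2] for u,v in(f,k)];d=k-f
  print(i,f,k,fit([(a,A[i]['region']),(b,B[i]['region'])],[*f,np.arctan2(d[1],d[0])]))
g=spotter.outline_of(b,'stood0')[0]['extent'];print('stood',g,onplane(b,((g[0]+g[2])/2,(g[1]+g[3])/2),.1))
red=(b['pixels'].astype(int)[...,0]>130)&(b['pixels'][...,1]<60)
n,l,st,ce=cv2.connectedComponentsWithStats(red.astype(np.uint8))
print([(s.tolist(),onplane(b,c,.106).round(4)) for s,c in zip(st[1:],ce[1:]) if s[4]>8])
print(state()['time'])
E
```

```text
guess [0.56337813 0.22949308] 0.3169151925360047 0.18986439771899039
(array([0.56474981, 0.23073263, 0.32267806, 0.03306374]), 348, np.float64(0.001053633868746459))
(array([0.56369064, 0.23066712, 0.32305904, 0.0328775 ]), 304, np.float64(0.0012565089252038319))
(array([0.56424538, 0.2306779 , 0.32201873, 0.03291705]), 652, np.float64(0.001177653709770477))
0 [ 0.60970933 -0.22478633] [ 0.63898276 -0.34289547] (array([ 0.60445043, -0.22327916, -1.27653578]), np.float64(1.0856832971800434))
1 [ 0.44404416 -0.11834067] [ 0.44545064 -0.24762266] (array([ 0.4485149 , -0.115957  , -1.57074392]), np.float64(1.0901194353963084))
stood [215.2, 184.4, 235.2, 207.3] [0.60253275 0.09565797 0.1       ]
[([262, 200, 22, 8, 73], array([ 0.5883, -0.0329,  0.106 ])), ([318, 252, 4, 18, 55], array([ 0.4438, -0.1652,  0.106 ])), ([339, 260, 8, 7, 47], array([ 0.4413, -0.2258,  0.106 ]))]
1.25
```

```bash
cat >> h.py <<'E'
import json
def yawof(): M=toolR();return np.arctan2(M[1,0],M[0,0])
def plan(wps,start=None):
    """wps: (x,y,z,yaw,jaw[,rows]) world; prints calls of rows in tool axes (tool down)."""
    p,y0=(np.array(state()['tool_pos']),yawof()) if start is None else (np.array(start[:3],float),start[3])
    seq=[]
    for w in wps:
        t=np.array(w[:3],float);dy=(w[3]-y0+np.pi)%(2*np.pi)-np.pi
        n=w[5] if len(w)>5 else int(np.ceil(max(np.linalg.norm(t-p)/.038,abs(dy)/.12,1)))
        seq+=[(p+(t-p)*k/n,y0+dy*k/n,w[4]) for k in range(1,n+1)];p,y0=t,y0+dy
    cur=(np.array(state()['tool_pos']),yawof()) if start is None else (np.array(start[:3],float),start[3])
    for i in range(0,len(seq),5):
        c,s=np.cos(cur[1]),np.sin(cur[1]);rows=[]
        for q,y,j in seq[i:i+5]:
            d=(q-cur[0])*1000;v=dict(dx=c*d[0]+s*d[1],dy=s*d[0]-c*d[1],dz=-d[2])
            r={k:round(float(a)) for k,a in v.items()};r['turn']=round(float(cur[1]-y),3);r['jaw']=j;rows.append(r)
        l=rows[-1];dx,dy=l['dx']/1000,l['dy']/1000
        cur=(cur[0]+[c*dx+s*dy,s*dx-c*dy,-l['dz']/1000],cur[1]-l['turn'])
        print(json.dumps(rows))
RC,RY=np.array([.5642,.2307]),.322
def rk(x,y): return RC+x*np.array([np.cos(RY),np.sin(RY)])+y*np.array([-np.sin(RY),np.cos(RY)])
def arc(q,y=-.265): return (*rk(-.062*np.cos(q),y),.106+.062*np.sin(q))
E
python3 - <<'E'
from h import *
a=grab_frame('scene');b=grab_frame('top')
A=spotter.outline_of(a,'tipped1');B=spotter.outline_of(b,'tipped1')
A=sorted(A[:2],key=lambda r:r['extent'][1]);B=sorted(B[:2],key=lambda r:-r['extent'][1])
for i,q in enumerate([(.4485,-.116,-1.57),(.605,-.223,-1.3)]):print(i,fit([(a,A[i]['region']),(b,B[i]['region'])],q))
Y=RY+np.pi/2
h=arc(0);plan([(h[0],h[1],.25,Y,0),(*h,Y,0,3),(*h,Y,1,5)],(.1393,-.6087,.25,yawof()))
E
```

```text
0 (array([ 0.44970479, -0.11564285, -1.60461485]), np.float64(0.15114828695335825))
1 (array([ 0.60488094, -0.22142045, -1.30109353]), np.float64(0.16458812260536393))
[{"dx": 28, "dy": -23, "dz": 0, "turn": -0.083, "jaw": 0}, {"dx": 57, "dy": -45, "dz": 0, "turn": -0.167, "jaw": 0}, {"dx": 85, "dy": -68, "dz": 0, "turn": -0.25, "jaw": 0}, {"dx": 113, "dy": -91, "dz": 0, "turn": -0.334, "jaw": 0}, {"dx": 141, "dy": -113, "dz": 0, "turn": -0.417, "jaw": 0}]
[{"dx": 36, "dy": -10, "dz": 0, "turn": -0.083, "jaw": 0}, {"dx": 71, "dy": -19, "dz": 0, "turn": -0.167, "jaw": 0}, {"dx": 106, "dy": -28, "dz": 0, "turn": -0.25, "jaw": 0}, {"dx": 141, "dy": -37, "dz": 0, "turn": -0.334, "jaw": 0}, {"dx": 176, "dy": -47, "dz": 0, "turn": -0.417, "jaw": 0}]
[{"dx": 35, "dy": 6, "dz": 0, "turn": -0.083, "jaw": 0}, {"dx": 71, "dy": 11, "dz": 0, "turn": -0.167, "jaw": 0}, {"dx": 107, "dy": 17, "dz": 0, "turn": -0.25, "jaw": 0}, {"dx": 143, "dy": 23, "dz": 0, "turn": -0.334, "jaw": 0}, {"dx": 179, "dy": 29, "dz": 0, "turn": -0.417, "jaw": 0}]
[{"dx": 30, "dy": 19, "dz": 0, "turn": -0.083, "jaw": 0}, {"dx": 61, "dy": 39, "dz": 0, "turn": -0.167, "jaw": 0}, {"dx": 91, "dy": 58, "dz": 0, "turn": -0.25, "jaw": 0}, {"dx": 122, "dy": 78, "dz": 0, "turn": -0.334, "jaw": 0}, {"dx": 152, "dy": 98, "dz": 0, "turn": -0.417, "jaw": 0}]
[{"dx": 0, "dy": 0, "dz": 48, "turn": -0.0, "jaw": 0}, {"dx": 0, "dy": 0, "dz": 96, "turn": -0.0, "jaw": 0}, {"dx": 0, "dy": 0, "dz": 144, "turn": -0.0, "jaw": 0}, {"dx": 0, "dy": 0, "dz": 144, "turn": -0.0, "jaw": 1}, {"dx": 0, "dy": 0, "dz": 144, "turn": -0.0, "jaw": 1}]
[{"dx": 0, "dy": 0, "dz": 0, "turn": -0.0, "jaw": 1}, {"dx": 0, "dy": 0, "dz": 0, "turn": -0.0, "jaw": 1}, {"dx": 0, "dy": 0, "dz": 0, "turn": -0.0, "jaw": 1}]
```

Request:
apply_moves(series=[{"dx": 28, "dy": -23, "turn": -0.083, "jaw": 0}, {"dx": 57, "dy": -45, "turn": -0.167, "jaw": 0}, {"dx": 85, "dy": -68, "turn": -0.25, "jaw": 0}, {"dx": 113, "dy": -91, "turn": -0.334, "jaw": 0}, {"dx": 141, "dy": -113, "turn": -0.417, "jaw": 0}])

```text
invalid input at $.series[0]: expected keys jaw, dx, dy, dz, turn
```

Request:
apply_moves(series=[{"dx": 36, "dy": -10, "turn": -0.083, "jaw": 0}, {"dx": 71, "dy": -19, "turn": -0.167, "jaw": 0}, {"dx": 106, "dy": -28, "turn": -0.25, "jaw": 0}, {"dx": 141, "dy": -37, "turn": -0.334, "jaw": 0}, {"dx": 176, "dy": -47, "turn": -0.417, "jaw": 0}])

```text
invalid input at $.series[0]: expected keys jaw, dx, dy, dz, turn
```

Request:
apply_moves(series=[{"dx": 35, "dy": 6, "turn": -0.083, "jaw": 0}, {"dx": 71, "dy": 11, "turn": -0.167, "jaw": 0}, {"dx": 107, "dy": 17, "turn": -0.25, "jaw": 0}, {"dx": 143, "dy": 23, "turn": -0.334, "jaw": 0}, {"dx": 179, "dy": 29, "turn": -0.417, "jaw": 0}])

```text
invalid input at $.series[0]: expected keys jaw, dx, dy, dz, turn
```

Request:
apply_moves(series=[{"dx": 30, "dy": 19, "turn": -0.083, "jaw": 0}, {"dx": 61, "dy": 39, "turn": -0.167, "jaw": 0}, {"dx": 91, "dy": 58, "turn": -0.25, "jaw": 0}, {"dx": 122, "dy": 78, "turn": -0.334, "jaw": 0}, {"dx": 152, "dy": 98, "turn": -0.417, "jaw": 0}])

```text
invalid input at $.series[0]: expected keys jaw, dx, dy, dz, turn
```

```bash
python3 - <<'E'
from h import *
s=state();print(s['tool_pos'],yawof(),arc(0),s['joint_pos'])
h=arc(0);plan([(*h,RY+np.pi/2,0,3)])
E
```

```text
[ 0.13931681 -0.60925299  0.2502871 ] 0.22478958411903935 (np.float64(0.5892495942907905), np.float64(-0.04030095539659412), np.float64(0.106)) [-1.46499871e+00  5.27156650e-02  1.61291129e+00  1.94584179e-06
  1.47599329e+00 -1.18992155e-01]
[{"dx": 188, "dy": -151, "dz": 48, "turn": -0.556, "jaw": 0}, {"dx": 377, "dy": -303, "dz": 96, "turn": -1.112, "jaw": 0}, {"dx": 565, "dy": -454, "dz": 144, "turn": -1.668, "jaw": 0}]
```

All keys are required, so I'm resending the rows with them.

Request:
apply_moves(series=[{"dx": 28, "dy": -23, "dz": 0, "turn": -0.083, "jaw": 0}, {"dx": 57, "dy": -45, "dz": 0, "turn": -0.167, "jaw": 0}, {"dx": 85, "dy": -68, "dz": 0, "turn": -0.25, "jaw": 0}, {"dx": 113, "dy": -91, "dz": 0, "turn": -0.334, "jaw": 0}, {"dx": 141, "dy": -113, "dz": 0, "turn": -0.417, "jaw": 0}])

```text
time: 1.87
tool_pos: [0.2523, -0.4662, 0.2503]
tool_rot: [0.0, 0.948, 0.317, 0.0]
contact_force: [0.5, -0.7, -0.6]
gripper_width: 1.001
grasp_force: 0.0
```

Request:
apply_moves(series=[{"dx": 36, "dy": -10, "dz": 0, "turn": -0.083, "jaw": 0}, {"dx": 71, "dy": -19, "dz": 0, "turn": -0.167, "jaw": 0}, {"dx": 106, "dy": -28, "dz": 0, "turn": -0.25, "jaw": 0}, {"dx": 141, "dy": -37, "dz": 0, "turn": -0.334, "jaw": 0}, {"dx": 176, "dy": -47, "dz": 0, "turn": -0.417, "jaw": 0}])

```text
time: 2.28
tool_pos: [0.3653, -0.3232, 0.2506]
tool_rot: [0.0, 0.862, 0.507, 0.0]
contact_force: [0.4, -1.1, -1.2]
gripper_width: 1.003
grasp_force: 0.0
```

Request:
apply_moves(series=[{"dx": 35, "dy": 6, "dz": 0, "turn": -0.083, "jaw": 0}, {"dx": 71, "dy": 11, "dz": 0, "turn": -0.167, "jaw": 0}, {"dx": 107, "dy": 17, "dz": 0, "turn": -0.25, "jaw": 0}, {"dx": 143, "dy": 23, "dz": 0, "turn": -0.334, "jaw": 0}, {"dx": 179, "dy": 29, "dz": 0, "turn": -0.417, "jaw": 0}])

```text
time: 2.7
tool_pos: [0.4783, -0.1812, 0.2506]
tool_rot: [0.0, 0.738, 0.674, 0.0]
contact_force: [-0.4, -1.0, 1.3]
gripper_width: 1.001
grasp_force: 0.0
```

Request:
apply_moves(series=[{"dx": 30, "dy": 19, "dz": 0, "turn": -0.083, "jaw": 0}, {"dx": 61, "dy": 39, "dz": 0, "turn": -0.167, "jaw": 0}, {"dx": 91, "dy": 58, "dz": 0, "turn": -0.25, "jaw": 0}, {"dx": 122, "dy": 78, "dz": 0, "turn": -0.334, "jaw": 0}, {"dx": 152, "dy": 98, "dz": 0, "turn": -0.417, "jaw": 0}])

```text
time: 3.12
tool_pos: [0.5903, -0.039, 0.2505]
tool_rot: [0.0, 0.583, 0.813, 0.0]
contact_force: [-0.1, -0.1, 0.8]
gripper_width: 1.002
grasp_force: 0.0
```

```bash
python3 - <<'E'
from h import *
s=state();print(s['tool_pos'],yawof(),arc(0),s['joint_pos'])
h=arc(0);plan([(*h,RY+np.pi/2,0,3)])
E
```

```text
[ 0.5903084  -0.03901549  0.25048595] 1.897271762395648 (np.float64(0.5892495942907905), np.float64(-0.04030095539659412), np.float64(0.106)) [-1.91753701e-01 -2.63653357e-02  1.69240249e+00  3.90943423e-06
  1.47505551e+00 -5.18229562e-01]
[{"dx": 0, "dy": 0, "dz": 48, "turn": 0.001, "jaw": 0}, {"dx": -1, "dy": -1, "dz": 96, "turn": 0.003, "jaw": 0}, {"dx": -1, "dy": -1, "dz": 144, "turn": 0.004, "jaw": 0}]
```

Request:
apply_moves(series=[{"dx": -1, "dy": -1, "dz": 40, "turn": 0.004, "jaw": 0}, {"dx": -1, "dy": -1, "dz": 80, "turn": 0.004, "jaw": 0}, {"dx": -1, "dy": -1, "dz": 120, "turn": 0.004, "jaw": 0}, {"dx": -1, "dy": -1, "dz": 144, "turn": 0.004, "jaw": 0}, {"dx": -1, "dy": -1, "dz": 144, "turn": 0.004, "jaw": 0}])

```text
time: 3.53
tool_pos: [0.5839, -0.041, 0.0988]
tool_rot: [-0.006, 0.586, 0.81, -0.003]
contact_force: [-1.1, -0.9, -0.7]
gripper_width: 1.004
grasp_force: 0.0
```

Request:
apply_moves(series=[{"dx": 0, "dy": 0, "dz": 0, "turn": 0, "jaw": 1}, {"dx": 0, "dy": 0, "dz": 0, "turn": 0, "jaw": 1}, {"dx": 0, "dy": 0, "dz": 0, "turn": 0, "jaw": 1}, {"dx": 0, "dy": 0, "dz": 0, "turn": 0, "jaw": 1}, {"dx": 0, "dy": 0, "dz": 0, "turn": 0, "jaw": 1}])

```text
time: 3.95
tool_pos: [0.5901, -0.0424, 0.1087]
tool_rot: [0.002, 0.586, 0.81, 0.001]
contact_force: [-0.7, 0.1, -0.4]
gripper_width: 0.296
grasp_force: 0.0
```

Request:
apply_moves(series=[{"dx": 0, "dy": 0, "dz": 0, "turn": 0, "jaw": 1}, {"dx": 0, "dy": 0, "dz": 0, "turn": 0, "jaw": 1}, {"dx": 0, "dy": 0, "dz": 0, "turn": 0, "jaw": 1}, {"dx": 0, "dy": 0, "dz": 0, "turn": 0, "jaw": 1}, {"dx": 0, "dy": 0, "dz": 0, "turn": 0, "jaw": 1}])

```text
time: 4.37
tool_pos: [0.5902, -0.0421, 0.108]
tool_rot: [0.002, 0.586, 0.81, 0.001]
contact_force: [2.4, 1.7, 4.6]
gripper_width: 0.114
grasp_force: 58.8
```

```bash
python3 - <<'E'
from h import *
s=state();p=s['tool_pos'];print(p,s['gripper_width'],s['grasp_force'],s['contact_force'])
h=np.array(arc(0));o=p-h;print(o)
plan([(*(np.array(arc(q))),RY+np.pi/2,1,1) for q in np.arange(.2,3.61,.2)]+[(*np.array(arc(3.6)),RY+np.pi/2,1,1)]*2,(*h,RY+np.pi/2))
E
```

```text
[ 0.59017633 -0.04209298  0.10795133] 0.11365583439182372 58.79426658153534 [2.40333406 1.6800979  4.62368587]
[ 0.00092673 -0.00179203  0.00195133]
[{"dx": 0, "dy": 1, "dz": -12, "turn": 0.0, "jaw": 1}, {"dx": 0, "dy": 5, "dz": -24, "turn": 0.0, "jaw": 1}, {"dx": 0, "dy": 11, "dz": -35, "turn": 0.0, "jaw": 1}, {"dx": 0, "dy": 19, "dz": -44, "turn": 0.0, "jaw": 1}, {"dx": 0, "dy": 29, "dz": -52, "turn": 0.0, "jaw": 1}]
[{"dx": 0, "dy": 11, "dz": -6, "turn": 0.0, "jaw": 1}, {"dx": 0, "dy": 22, "dz": -9, "turn": 0.0, "jaw": 1}, {"dx": 0, "dy": 35, "dz": -10, "turn": 0.0, "jaw": 1}, {"dx": 0, "dy": 47, "dz": -8, "turn": 0.0, "jaw": 1}, {"dx": 0, "dy": 59, "dz": -4, "turn": 0.0, "jaw": 1}]
[{"dx": 0, "dy": 10, "dz": 6, "turn": 0.0, "jaw": 1}, {"dx": 0, "dy": 20, "dz": 14, "turn": 0.0, "jaw": 1}, {"dx": 0, "dy": 27, "dz": 24, "turn": 0.0, "jaw": 1}, {"dx": 0, "dy": 32, "dz": 35, "turn": 0.0, "jaw": 1}, {"dx": 0, "dy": 35, "dz": 47, "turn": 0.0, "jaw": 1}]
[{"dx": 0, "dy": 1, "dz": 13, "turn": 0.0, "jaw": 1}, {"dx": 0, "dy": -1, "dz": 25, "turn": 0.0, "jaw": 1}, {"dx": 0, "dy": -5, "dz": 36, "turn": 0.0, "jaw": 1}, {"dx": 0, "dy": -5, "dz": 36, "turn": 0.0, "jaw": 1}, {"dx": 0, "dy": -5, "dz": 36, "turn": 0.0, "jaw": 1}]
```

Request:
apply_moves(series=[{"dx": 0, "dy": 1, "dz": -12, "turn": 0, "jaw": 1}, {"dx": 0, "dy": 5, "dz": -24, "turn": 0, "jaw": 1}, {"dx": 0, "dy": 11, "dz": -35, "turn": 0, "jaw": 1}, {"dx": 0, "dy": 19, "dz": -44, "turn": 0, "jaw": 1}, {"dx": 0, "dy": 29, "dz": -52, "turn": 0, "jaw": 1}])

```text
time: 4.78
tool_pos: [0.6077, -0.0362, 0.1552]
tool_rot: [-0.009, 0.586, 0.81, -0.011]
contact_force: [-31.1, -12.8, 17.6]
gripper_width: 0.11
grasp_force: 59.6
```

Request:
apply_moves(series=[{"dx": 0, "dy": 11, "dz": -6, "turn": 0, "jaw": 1}, {"dx": 0, "dy": 22, "dz": -9, "turn": 0, "jaw": 1}, {"dx": 0, "dy": 35, "dz": -10, "turn": 0, "jaw": 1}, {"dx": 0, "dy": 47, "dz": -8, "turn": 0, "jaw": 1}, {"dx": 0, "dy": 59, "dz": -4, "turn": 0, "jaw": 1}])

```text
time: 5.2
tool_pos: [0.672, -0.0147, 0.1649]
tool_rot: [-0.001, 0.586, 0.81, -0.001]
contact_force: [-4.2, -2.1, 3.2]
gripper_width: 0.114
grasp_force: 64.7
```

Request:
apply_moves(series=[{"dx": 0, "dy": 10, "dz": 6, "turn": 0, "jaw": 1}, {"dx": 0, "dy": 20, "dz": 14, "turn": 0, "jaw": 1}, {"dx": 0, "dy": 27, "dz": 24, "turn": 0, "jaw": 1}, {"dx": 0, "dy": 32, "dz": 35, "turn": 0, "jaw": 1}, {"dx": 0, "dy": 35, "dz": 47, "turn": 0, "jaw": 1}])

```text
time: 5.62
tool_pos: [0.7063, -0.0033, 0.1164]
tool_rot: [0.0, 0.586, 0.81, 0.0]
contact_force: [-2.1, 1.5, 9.9]
gripper_width: 0.115
grasp_force: 73.3
```

Request:
apply_moves(series=[{"dx": 0, "dy": 1, "dz": 13, "turn": 0, "jaw": 1}, {"dx": 0, "dy": -1, "dz": 25, "turn": 0, "jaw": 1}, {"dx": 0, "dy": -5, "dz": 36, "turn": 0, "jaw": 1}, {"dx": 0, "dy": -5, "dz": 36, "turn": 0, "jaw": 1}, {"dx": 0, "dy": -5, "dz": 36, "turn": 0, "jaw": 1}])

```text
time: 6.03
tool_pos: [0.7044, -0.0039, 0.0792]
tool_rot: [0.004, 0.586, 0.81, 0.004]
contact_force: [17.1, 4.4, -7.7]
gripper_width: 0.117
grasp_force: 58.2
```

```bash
python3 - <<'E'
from h import *
s=state();print(s['tool_pos'],arc(3.6),yawof());p=grab_frame('scene');save(p,'s1')
cv2.imwrite('pics/s1c.png',cv2.resize(p['pixels'][60:320,110:450,::-1],(680,520)))
E
```

```text
[ 0.70441969 -0.00391902  0.07917807] (np.float64(0.7008045422787089), np.float64(-0.0030850513941287627), np.float64(0.07856373251571915)) 1.888821260489165
```

View pics/s1c.png

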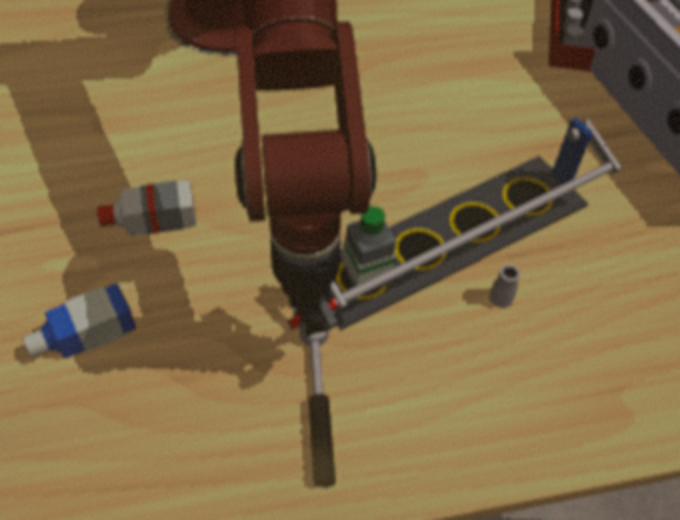

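The keeper is fully open behind the bottles: bar from px (335,295) to (615,165), handle held at about (310,312). The white bottle lies at (150,208), the blue one at (80,318). Releasing and going to the white bottle.

```bash
python3 - <<'E'
from h import *
ax=-1.605;f=np.array([.4497,-.1156]);g=f+.124*np.array([np.cos(ax),np.sin(ax)]);Y=ax+np.pi
p=state()['tool_pos']
plan([(p[0],p[1],.16,yawof(),0,5),(p[0],p[1],.22,yawof(),0,2),(*g,.16,Y,0,8)])
E
```

```text
[{"dx": 0, "dy": 0, "dz": -16, "turn": 0.0, "jaw": 0}, {"dx": 0, "dy": 0, "dz": -32, "turn": 0.0, "jaw": 0}, {"dx": 0, "dy": 0, "dz": -48, "turn": 0.0, "jaw": 0}, {"dx": 0, "dy": 0, "dz": -64, "turn": 0.0, "jaw": 0}, {"dx": 0, "dy": 0, "dz": -81, "turn": 0.0, "jaw": 0}]
[{"dx": 0, "dy": 0, "dz": -30, "turn": 0.0, "jaw": 0}, {"dx": 0, "dy": 0, "dz": -60, "turn": 0.0, "jaw": 0}, {"dx": -18, "dy": -40, "dz": -52, "turn": 0.044, "jaw": 0}, {"dx": -36, "dy": -80, "dz": -45, "turn": 0.088, "jaw": 0}, {"dx": -54, "dy": -120, "dz": -37, "turn": 0.132, "jaw": 0}]
[{"dx": -23, "dy": -37, "dz": 7, "turn": 0.044, "jaw": 0}, {"dx": -45, "dy": -75, "dz": 15, "turn": 0.088, "jaw": 0}, {"dx": -68, "dy": -112, "dz": 22, "turn": 0.132, "jaw": 0}, {"dx": -91, "dy": -149, "dz": 30, "turn": 0.176, "jaw": 0}, {"dx": -114, "dy": -186, "dz": 37, "turn": 0.22, "jaw": 0}]
```

Request:
apply_moves(series=[{"dx": 0, "dy": 0, "dz": 0, "turn": 0, "jaw": 0}, {"dx": 0, "dy": 0, "dz": 0, "turn": 0, "jaw": 0}, {"dx": 0, "dy": 0, "dz": 0, "turn": 0, "jaw": 0}, {"dx": 0, "dy": 0, "dz": 0, "turn": 0, "jaw": 0}, {"dx": 0, "dy": 0, "dz": 0, "turn": 0, "jaw": 0}])

```text
time: 6.5
tool_pos: [0.7002, -0.0053, 0.0788]
tool_rot: [-0.001, 0.586, 0.81, -0.0]
contact_force: [-0.5, -0.1, 0.6]
gripper_width: 0.821
grasp_force: 0.0
```

Request:
apply_moves(series=[{"dx": 0, "dy": 0, "dz": -16, "turn": 0, "jaw": 0}, {"dx": 0, "dy": 0, "dz": -40, "turn": 0, "jaw": 0}, {"dx": 0, "dy": 0, "dz": -80, "turn": 0, "jaw": 0}, {"dx": 0, "dy": 0, "dz": -120, "turn": 0, "jaw": 0}, {"dx": 0, "dy": 0, "dz": -141, "turn": 0, "jaw": 0}])

```text
time: 6.92
tool_pos: [0.7026, -0.0055, 0.2281]
tool_rot: [0.004, 0.586, 0.81, 0.002]
contact_force: [1.7, 0.6, 1.2]
gripper_width: 0.999
grasp_force: 0.0
```

Request:
apply_moves(series=[{"dx": -18, "dy": -40, "dz": 8, "turn": 0.044, "jaw": 0}, {"dx": -36, "dy": -80, "dz": 15, "turn": 0.088, "jaw": 0}, {"dx": -54, "dy": -120, "dz": 23, "turn": 0.132, "jaw": 0}, {"dx": -54, "dy": -120, "dz": 23, "turn": 0.132, "jaw": 0}, {"dx": -54, "dy": -120, "dz": 23, "turn": 0.132, "jaw": 0}])

```text
time: 7.33
tool_pos: [0.6017, -0.0955, 0.1976]
tool_rot: [-0.0, 0.64, 0.769, -0.0]
contact_force: [-0.2, -0.4, -0.4]
gripper_width: 0.994
grasp_force: 0.0
```

Request:
apply_moves(series=[{"dx": -23, "dy": -37, "dz": 7, "turn": 0.044, "jaw": 0}, {"dx": -45, "dy": -75, "dz": 15, "turn": 0.088, "jaw": 0}, {"dx": -68, "dy": -112, "dz": 22, "turn": 0.132, "jaw": 0}, {"dx": -91, "dy": -149, "dz": 30, "turn": 0.176, "jaw": 0}, {"dx": -114, "dy": -186, "dz": 37, "turn": 0.22, "jaw": 0}])

```text
time: 7.75
tool_pos: [0.4517, -0.2325, 0.1639]
tool_rot: [0.001, 0.719, 0.695, 0.0]
contact_force: [-0.0, -0.8, 0.2]
gripper_width: 0.997
grasp_force: 0.0
```

```bash
python3 - <<'E'
from h import *
a=grab_frame('scene');b=grab_frame('top');w=grab_frame('wrist')
A=sorted(spotter.outline_of(a,'tipped1')[:2],key=lambda r:r['extent'][1]);B=sorted(spotter.outline_of(b,'tipped1')[:2],key=lambda r:-r['extent'][1])
for r in A+B:print(r['conf'],r['extent'])
save(w,'w1')
ax=-1.605;f=np.array([.4497,-.1156]);g=f+.124*np.array([np.cos(ax),np.sin(ax)]);Y=ax+np.pi
print(state()['tool_pos'],yawof())
plan([(*g,.06,Y,0,3),(*g,.027,Y,0,2)])
E
```

```text
0.89 [157.6, 149.4, 209.0, 176.3]
0.95 [123.8, 201.8, 177.1, 236.9]
0.83 [295.3, 246.7, 346.2, 269.4]
0.59 [333.3, 188.7, 386.3, 215.7]
[ 0.45283402 -0.23188338  0.16389691] 1.5373360355291086
[{"dx": -3, "dy": -2, "dz": 35, "turn": 0.0, "jaw": 0}, {"dx": -5, "dy": -5, "dz": 69, "turn": 0.0, "jaw": 0}, {"dx": -8, "dy": -7, "dz": 104, "turn": 0.001, "jaw": 0}, {"dx": -8, "dy": -7, "dz": 120, "turn": 0.001, "jaw": 0}, {"dx": -8, "dy": -7, "dz": 137, "turn": 0.001, "jaw": 0}]
```

View pics/w1.png

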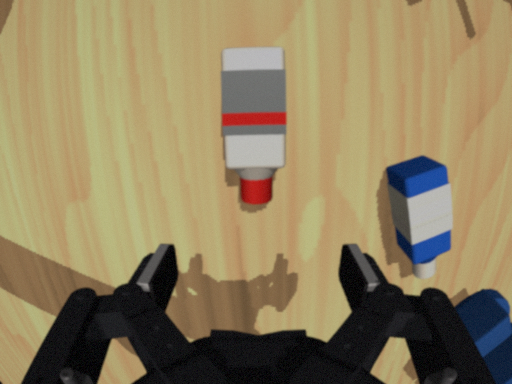

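The wrist view shows the red cap at (257,190) on the jaws' centre line (about 258), with the axis aligned. Descend and close.

Request:
apply_moves(series=[{"dx": -4, "dy": -4, "dz": 35, "turn": 0, "jaw": 0}, {"dx": -8, "dy": -7, "dz": 70, "turn": 0, "jaw": 0}, {"dx": -8, "dy": -7, "dz": 104, "turn": 0, "jaw": 0}, {"dx": -8, "dy": -7, "dz": 125, "turn": 0, "jaw": 0}, {"dx": -8, "dy": -7, "dz": 136, "turn": 0, "jaw": 0}])

```text
time: 8.42
tool_pos: [0.4441, -0.2373, 0.0236]
tool_rot: [-0.002, 0.718, 0.696, -0.0]
contact_force: [0.2, -0.2, -0.0]
gripper_width: 0.996
grasp_force: 0.0
```

Request:
apply_moves(series=[{"dx": 0, "dy": 0, "dz": 0, "turn": 0, "jaw": 0.6}, {"dx": 0, "dy": 0, "dz": 0, "turn": 0, "jaw": 0.6}, {"dx": 0, "dy": 0, "dz": 0, "turn": 0, "jaw": 0.6}, {"dx": 0, "dy": 0, "dz": 0, "turn": 0, "jaw": 0.6}, {"dx": 0, "dy": 0, "dz": 0, "turn": 0, "jaw": 0.6}])

```text
time: 8.83
tool_pos: [0.4455, -0.2403, 0.0284]
tool_rot: [0.002, 0.719, 0.695, 0.0]
contact_force: [0.7, 0.7, -0.0]
gripper_width: 0.396
grasp_force: 0.0
```

Request:
apply_moves(series=[{"dx": 0, "dy": 0, "dz": 0, "turn": 0, "jaw": 0.66}, {"dx": 0, "dy": 0, "dz": 0, "turn": 0, "jaw": 0.66}, {"dx": 0, "dy": 0, "dz": 0, "turn": 0, "jaw": 0.66}, {"dx": 0, "dy": 0, "dz": 0, "turn": 0, "jaw": 0.66}, {"dx": 0, "dy": 0, "dz": 0, "turn": 0, "jaw": 0.66}])

```text
time: 9.25
tool_pos: [0.4453, -0.2404, 0.0279]
tool_rot: [0.001, 0.719, 0.695, 0.0]
contact_force: [0.9, 0.2, 5.9]
gripper_width: 0.343
grasp_force: 16.4
```

Force is tunable through the jaw target (16 N now), so the cap can pivot between the pads. Starting the arc about the foot edge.

Request:
apply_moves(series=[{"dx": 3, "dy": 0, "dz": -10, "turn": 0, "jaw": 0.66}, {"dx": 6, "dy": 0, "dz": -21, "turn": 0, "jaw": 0.66}, {"dx": 11, "dy": 0, "dz": -31, "turn": 0, "jaw": 0.66}, {"dx": 16, "dy": 0, "dz": -41, "turn": 0, "jaw": 0.66}, {"dx": 16, "dy": 0, "dz": -41, "turn": 0, "jaw": 0.66}])

```text
time: 9.67
tool_pos: [0.4458, -0.2233, 0.0699]
tool_rot: [0.002, 0.719, 0.695, 0.0]
contact_force: [0.2, -0.4, -1.1]
gripper_width: 0.344
grasp_force: 16.6
```

```bash
python3 - <<'E'
from h import *
p=grab_frame('scene');save(p,'s2')
cv2.imwrite('pics/s2c.png',cv2.resize(p['pixels'][120:240,110:270,::-1],(640,480)))
E
```

```text
(no output)
```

View pics/s2c.png

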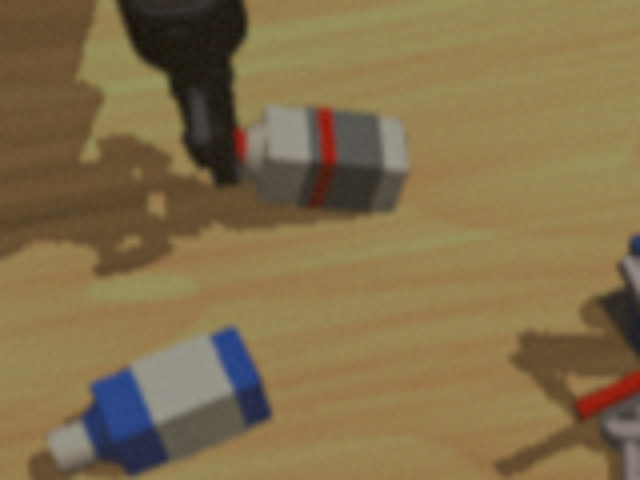

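The white bottle has begun to tilt: cap gripped at (240,150), foot still near the bench. Tool load is 1.1 N, so the bench carries the rest. Continue the arc.

Request:
apply_moves(series=[{"dx": 6, "dy": 0, "dz": -9, "turn": 0, "jaw": 0.66}, {"dx": 13, "dy": 0, "dz": -18, "turn": 0, "jaw": 0.66}, {"dx": 29, "dy": 0, "dz": -33, "turn": 0, "jaw": 0.66}, {"dx": 47, "dy": 0, "dz": -45, "turn": 0, "jaw": 0.66}, {"dx": 47, "dy": 0, "dz": -45, "turn": 0, "jaw": 0.66}])

```text
time: 10.13
tool_pos: [0.4475, -0.1747, 0.115]
tool_rot: [0.001, 0.718, 0.696, 0.001]
contact_force: [-0.2, -1.8, -2.4]
gripper_width: 0.344
grasp_force: 17.4
```

Request:
apply_moves(series=[{"dx": 21, "dy": 0, "dz": -9, "turn": 0, "jaw": 0.66}, {"dx": 42, "dy": 0, "dz": -14, "turn": 0, "jaw": 0.66}, {"dx": 64, "dy": 0, "dz": -15, "turn": 0, "jaw": 0.66}, {"dx": 85, "dy": 0, "dz": -14, "turn": 0, "jaw": 0.66}, {"dx": 85, "dy": 0, "dz": -14, "turn": 0, "jaw": 0.66}])

```text
time: 10.55
tool_pos: [0.4485, -0.0887, 0.1258]
tool_rot: [-0.001, 0.718, 0.696, 0.0]
contact_force: [-0.6, -1.1, -2.9]
gripper_width: 0.342
grasp_force: 17.3
```

```bash
python3 - <<'E'
from h import *
s=state();print(s['tool_pos'],s['contact_force'],s['grasp_force'])
p=grab_frame('scene');save(p,'s3')
cv2.imwrite('pics/s3c.png',cv2.resize(p['pixels'][90:240,110:310,::-1],(640,480)))
E
```

```text
[ 0.44846582 -0.08865912  0.12579631] [-0.55564142 -1.14360909 -2.91863385] 17.275952696800232
```

View pics/s3c.png

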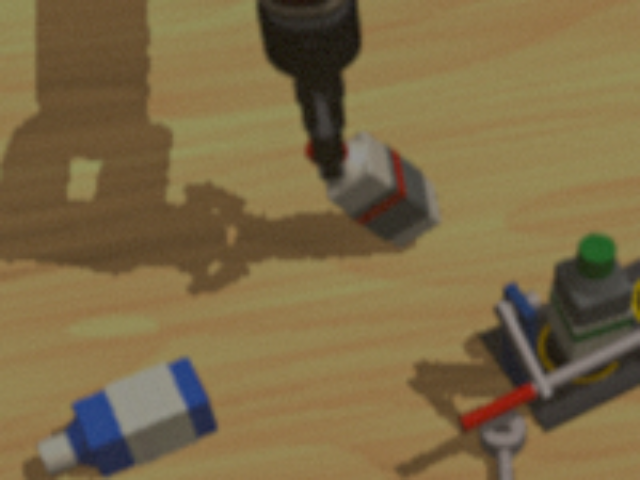

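The bottle is tilted about halfway, cap at (325,155), and the foot slid. Raise slightly and slacken the grip in small steps so gravity swings it down.

Request:
apply_moves(series=[{"dx": 0, "dy": 0, "dz": -5, "turn": 0, "jaw": 0.655}, {"dx": 0, "dy": 0, "dz": -5, "turn": 0, "jaw": 0.655}, {"dx": 0, "dy": 0, "dz": -5, "turn": 0, "jaw": 0.655}, {"dx": 0, "dy": 0, "dz": -5, "turn": 0, "jaw": 0.655}, {"dx": 0, "dy": 0, "dz": -5, "turn": 0, "jaw": 0.655}])

```text
time: 11.02
tool_pos: [0.4492, -0.0922, 0.1314]
tool_rot: [-0.0, 0.719, 0.695, -0.0]
contact_force: [0.2, 0.6, -2.7]
gripper_width: 0.342
grasp_force: 12.7
```

```bash
cat >> h.py <<'E'
def caps(p,col):
    q=p['pixels'].astype(int)
    return None
def show(n,box,sz=(640,480)):
    p=grab_frame('scene');a,b,c,d=box
    cv2.imwrite('pics/'+n+'.png',cv2.resize(p['pixels'][b:d,a:c,::-1],sz));return p
def uprightfit(name_regions,q0):
    """pose (x,y,z,tilt,dir,spin) of a bottle from masks [(p,region)]; tilt from vertical with cap leaning to dir"""
    def cost(q):
        A=R.from_rotvec(q[3]*np.array([-np.sin(q[4]),np.cos(q[4]),0])).as_matrix()@R.from_euler('z',q[5]).as_matrix();C=0
        for p,r in name_regions:
            m=np.zeros(r.shape,np.uint8)
            for X in(BODY,CAP):hull(p,X@A.T+q[:3],m)
            C+=1-(m.astype(bool)&r).sum()/(m.astype(bool)|r).sum()
        return C
    return cost
E
python3 - <<'E'
from h import *
a=grab_frame('scene')
A=sorted(spotter.outline_of(a,'tipped1')[:2],key=lambda r:r['extent'][1])[0];print(A['conf'],A['extent'])
# hypotheses: cap gripped at TCP, tilt t toward -axis: report best tilt
s=state();g=np.array(s['tool_pos']);ax=-1.605
r=A['region']
for t in np.arange(0,1.6,.1):
    d=np.array([np.sin(t)*np.cos(ax),np.sin(t)*np.sin(ax),np.cos(t)]);f=g-.124*d
    c=uprightfit([(a,r)],None)([*f,t,ax,0]);print(round(t,1),round(c,3),(f).round(3),round(f[2]-.025*np.sin(t),4))
E
```

```text
0.68 [209.1, 129.6, 246.5, 166.1]
0.0 0.859 [ 0.449 -0.092  0.007] 0.0073
0.1 0.8 [ 0.45  -0.08   0.008] 0.0054
0.2 0.708 [ 0.45  -0.067  0.01 ] 0.0048
0.3 0.599 [ 0.45  -0.055  0.013] 0.0054
0.4 0.475 [ 0.451 -0.044  0.017] 0.0074
0.5 0.347 [ 0.451 -0.033  0.022] 0.0105
0.6 0.259 [ 0.452 -0.022  0.029] 0.0148
0.7 0.348 [ 0.452 -0.012  0.036] 0.0204
0.8 0.46 [ 0.452 -0.003  0.045] 0.027
0.9 0.542 [0.452 0.005 0.054] 0.0346
1.0 0.617 [0.453 0.012 0.064] 0.0433
1.1 0.681 [0.453 0.018 0.075] 0.0528
1.2 0.732 [0.453 0.024 0.086] 0.0631
1.3 0.779 [0.453 0.027 0.098] 0.074
1.4 0.812 [0.453 0.03  0.11 ] 0.0856
1.5 0.842 [0.453 0.032 0.123] 0.0976
```

Request:
apply_moves(series=[{"dx": 0, "dy": 0, "dz": 0, "turn": 0, "jaw": 0.651}, {"dx": 0, "dy": 0, "dz": 0, "turn": 0, "jaw": 0.651}, {"dx": 0, "dy": 0, "dz": 0, "turn": 0, "jaw": 0.648}, {"dx": 0, "dy": 0, "dz": 0, "turn": 0, "jaw": 0.648}, {"dx": 0, "dy": 0, "dz": 0, "turn": 0, "jaw": 0.648}])

```text
time: 11.53
tool_pos: [0.4495, -0.0917, 0.1319]
tool_rot: [0.0, 0.719, 0.695, 0.0]
contact_force: [0.4, -0.6, -0.3]
gripper_width: 0.352
grasp_force: 0.1
```

```bash
cat >> h.py <<'E'
def tilt(ax,s=.124,sp=0,lo=-.3):
    a=grab_frame('scene');A=spotter.outline_of(a,'tipped1')
    g=np.array(state()['tool_pos']);u=proj(a,g-[0,0,.06])
    A=min(A,key=lambda r:np.linalg.norm(np.argwhere(r['region']).mean(0)[::-1]-u));best=[]
    for t in np.arange(lo,1.6,.05):
        for ds in(-.008,-.004,0,.004,.008):
            d=np.array([np.sin(t)*np.cos(ax),np.sin(t)*np.sin(ax),np.cos(t)]);f=g-(s+ds)*d
            best.append((uprightfit([(a,A['region'])],None)([*f,t,ax,sp]),t,ds,f,f[2]-.025*abs(np.sin(t))))
    b=min(best,key=lambda x:x[0]);print('conf',A['conf'],'cost %.3f tilt %.2f ds %.3f foot %s low %.4f'%(b[0],b[1],b[2],b[3].round(4),b[4]),'F',np.round(state()['contact_force'],1),round(state()['grasp_force'],1))
E
python3 -c "
from h import *
tilt(-1.605)"
```

```text
conf 0.8 cost 0.279 tilt 0.30 ds 0.008 foot [ 0.4508 -0.0527  0.0056] low -0.0018 F [0.3 0.1 0.1] 0.1
```

```bash
python3 -c "
from h import *
show('s4',(170,100,290,190))"
```

```text
(no output)
```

View pics/s4.png

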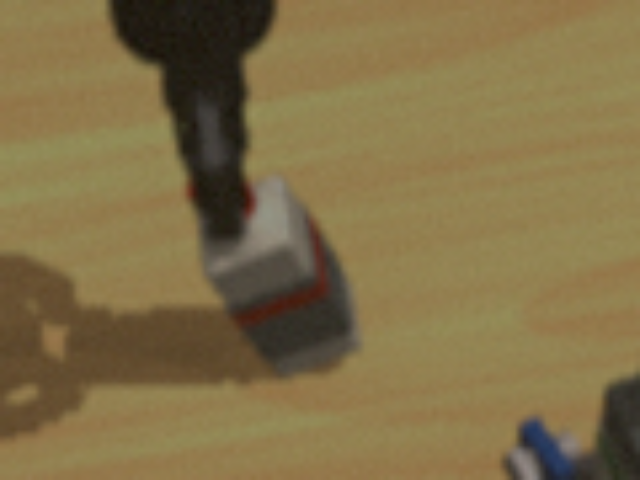

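White bottle is standing on its foot edge, leaning roughly 0.3 rad. Regrip slightly lower and pull over the foot.

Request:
apply_moves(series=[{"dx": 0, "dy": 0, "dz": 6, "turn": 0, "jaw": 0.648}, {"dx": 0, "dy": 0, "dz": 6, "turn": 0, "jaw": 0.66}, {"dx": 8, "dy": 0, "dz": 6, "turn": 0, "jaw": 0.66}, {"dx": 16, "dy": 0, "dz": 6, "turn": 0, "jaw": 0.66}, {"dx": 20, "dy": 0, "dz": 6, "turn": 0, "jaw": 0.66}])

```text
time: 12.1
tool_pos: [0.4503, -0.0714, 0.126]
tool_rot: [0.001, 0.719, 0.695, -0.0]
contact_force: [-1.0, 0.1, 4.0]
gripper_width: 0.346
grasp_force: 18.7
```

```bash
python3 -c "
from h import *
tilt(-1.605)"
```

```text
conf 0.86 cost 0.349 tilt 0.20 ds 0.000 foot [ 0.4511 -0.0466  0.0045] low -0.0005 F [-0.2 -0.9  5.3] 18.9
```

Request:
apply_moves(series=[{"dx": 8, "dy": 0, "dz": 0, "turn": 0, "jaw": 0.66}, {"dx": 16, "dy": 0, "dz": 1, "turn": 0, "jaw": 0.66}, {"dx": 24, "dy": 0, "dz": 2, "turn": 0, "jaw": 0.66}, {"dx": 24, "dy": 0, "dz": 3, "turn": 0, "jaw": 0.66}, {"dx": 24, "dy": 0, "dz": 4, "turn": 0, "jaw": 0.66}])

```text
time: 12.62
tool_pos: [0.4517, -0.0476, 0.1239]
tool_rot: [0.001, 0.719, 0.696, -0.0]
contact_force: [-7.2, -2.7, 19.6]
gripper_width: 0.347
grasp_force: 20.8
```

```bash
python3 -c "
from h import *
tilt(-1.605)
show('s5',(170,100,290,190))"
```

```text
conf 0.83 cost 0.307 tilt -0.00 ds 0.000 foot [ 4.516e-01 -4.770e-02 -1.000e-04] low -0.0001 F [-5.4 -2.6 15. ] 20.4
```

View pics/s5.png

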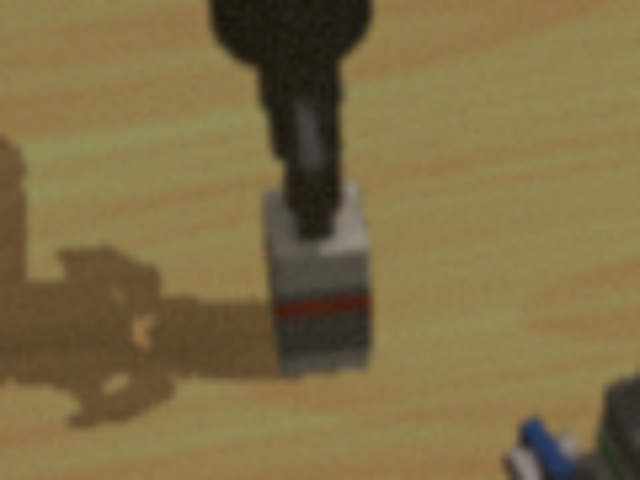

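Bottle upright: band level, foot at (325,365). Grip fully, lift and carry it to pad 2.

```bash
python3 - <<'E'
from h import *
print(rk(0,.0475),rk(0,.1425))
p=state()['tool_pos'];Y=1.537
plan([(p[0],p[1],.126,Y,1,3),(p[0],p[1],.160,Y,1,2),(*rk(0,.0475),.160,RY+np.pi/2,1,10)],(p[0],p[1],.1235,Y))
E
```

```text
[0.54916794 0.27575871] [0.51910382 0.36587613]
[{"dx": 0, "dy": 0, "dz": -1, "turn": 0.0, "jaw": 1}, {"dx": 0, "dy": 0, "dz": -2, "turn": 0.0, "jaw": 1}, {"dx": 0, "dy": 0, "dz": -3, "turn": 0.0, "jaw": 1}, {"dx": 0, "dy": 0, "dz": -20, "turn": 0.0, "jaw": 1}, {"dx": 0, "dy": 0, "dz": -37, "turn": 0.0, "jaw": 1}]
[{"dx": 33, "dy": 9, "dz": 1, "turn": -0.036, "jaw": 1}, {"dx": 65, "dy": 17, "dz": 1, "turn": -0.071, "jaw": 1}, {"dx": 98, "dy": 26, "dz": 1, "turn": -0.107, "jaw": 1}, {"dx": 131, "dy": 35, "dz": 1, "turn": -0.142, "jaw": 1}, {"dx": 163, "dy": 43, "dz": 1, "turn": -0.178, "jaw": 1}]
[{"dx": 31, "dy": 15, "dz": -1, "turn": -0.035, "jaw": 1}, {"dx": 61, "dy": 29, "dz": -1, "turn": -0.071, "jaw": 1}, {"dx": 92, "dy": 43, "dz": -1, "turn": -0.107, "jaw": 1}, {"dx": 123, "dy": 58, "dz": -1, "turn": -0.142, "jaw": 1}, {"dx": 153, "dy": 72, "dz": -1, "turn": -0.178, "jaw": 1}]
```

Request:
apply_moves(series=[{"dx": 0, "dy": 0, "dz": 0, "turn": 0, "jaw": 1}, {"dx": 0, "dy": 0, "dz": 0, "turn": 0, "jaw": 1}, {"dx": 0, "dy": 0, "dz": 0, "turn": 0, "jaw": 1}, {"dx": 0, "dy": 0, "dz": -18, "turn": 0, "jaw": 1}, {"dx": 0, "dy": 0, "dz": -37, "turn": 0, "jaw": 1}])

```text
time: 13.18
tool_pos: [0.4487, -0.0461, 0.1559]
tool_rot: [-0.003, 0.719, 0.695, -0.001]
contact_force: [1.1, 0.4, -3.2]
gripper_width: 0.333
grasp_force: 59.8
```

Request:
apply_moves(series=[{"dx": 12, "dy": 3, "dz": 0, "turn": -0.02, "jaw": 1}, {"dx": 32, "dy": 9, "dz": 0, "turn": -0.04, "jaw": 1}, {"dx": 52, "dy": 14, "dz": 0, "turn": -0.06, "jaw": 1}, {"dx": 76, "dy": 20, "dz": 0, "turn": -0.08, "jaw": 1}, {"dx": 98, "dy": 26, "dz": 0, "turn": -0.107, "jaw": 1}])

```text
time: 13.6
tool_pos: [0.4787, 0.0515, 0.1563]
tool_rot: [-0.002, 0.68, 0.733, -0.001]
contact_force: [-0.5, 0.7, -2.2]
gripper_width: 0.335
grasp_force: 60.1
```

```bash
python3 - <<'E'
from h import *
p=state()['tool_pos'];print(p,yawof(),state()['contact_force'],state()['grasp_force'])
tilt(yawof()+np.pi)
plan([(*rk(0,.0475),.160,RY+np.pi/2,1,10)])
E
```

```text
[0.47872574 0.05153497 0.15632391] 1.6448636939549228 [-0.49725051  0.68389848 -2.15124269] 60.08885979652405
conf 0.8 cost 0.231 tilt -0.00 ds 0.000 foot [0.4791 0.0527 0.0325] low 0.0325 F [-0.5 -0.4 -2.8] 60.0
[{"dx": 22, "dy": 9, "dz": 0, "turn": -0.024, "jaw": 1}, {"dx": 43, "dy": 17, "dz": -1, "turn": -0.049, "jaw": 1}, {"dx": 65, "dy": 26, "dz": -1, "turn": -0.073, "jaw": 1}, {"dx": 87, "dy": 35, "dz": -1, "turn": -0.098, "jaw": 1}, {"dx": 109, "dy": 44, "dz": -2, "turn": -0.122, "jaw": 1}]
[{"dx": 20, "dy": 11, "dz": 0, "turn": -0.025, "jaw": 1}, {"dx": 41, "dy": 22, "dz": 0, "turn": -0.049, "jaw": 1}, {"dx": 61, "dy": 33, "dz": -1, "turn": -0.074, "jaw": 1}, {"dx": 81, "dy": 45, "dz": -1, "turn": -0.098, "jaw": 1}, {"dx": 102, "dy": 56, "dz": -1, "turn": -0.123, "jaw": 1}]
```

Request:
apply_moves(series=[{"dx": 22, "dy": 9, "dz": 0, "turn": -0.024, "jaw": 1}, {"dx": 43, "dy": 17, "dz": 0, "turn": -0.049, "jaw": 1}, {"dx": 65, "dy": 26, "dz": 0, "turn": -0.073, "jaw": 1}, {"dx": 87, "dy": 35, "dz": 0, "turn": -0.098, "jaw": 1}, {"dx": 109, "dy": 44, "dz": 0, "turn": -0.122, "jaw": 1}])

```text
time: 14.12
tool_pos: [0.5148, 0.1624, 0.1566]
tool_rot: [-0.001, 0.635, 0.773, -0.001]
contact_force: [0.3, 0.6, -3.5]
gripper_width: 0.332
grasp_force: 60.1
```

Request:
apply_moves(series=[{"dx": 20, "dy": 11, "dz": 0, "turn": -0.025, "jaw": 1}, {"dx": 41, "dy": 22, "dz": 0, "turn": -0.049, "jaw": 1}, {"dx": 61, "dy": 33, "dz": 0, "turn": -0.074, "jaw": 1}, {"dx": 81, "dy": 45, "dz": 0, "turn": -0.098, "jaw": 1}, {"dx": 102, "dy": 56, "dz": 0, "turn": -0.123, "jaw": 1}])

```text
time: 14.53
tool_pos: [0.5502, 0.273, 0.1564]
tool_rot: [-0.001, 0.586, 0.81, -0.001]
contact_force: [0.0, 1.0, -2.7]
gripper_width: 0.327
grasp_force: 60.1
```

Request:
apply_moves(series=[{"dx": 0, "dy": 0, "dz": 0, "turn": 0, "jaw": 1}, {"dx": 0, "dy": 0, "dz": 0, "turn": 0, "jaw": 1}, {"dx": 0, "dy": 0, "dz": 0, "turn": 0, "jaw": 1}, {"dx": 0, "dy": 0, "dz": 8, "turn": 0, "jaw": 1}, {"dx": 0, "dy": 0, "dz": 15, "turn": 0, "jaw": 1}])

```text
time: 14.95
tool_pos: [0.551, 0.2714, 0.1428]
tool_rot: [0.0, 0.587, 0.81, -0.0]
contact_force: [0.2, -0.1, -2.3]
gripper_width: 0.332
grasp_force: 60.4
```

```bash
python3 - <<'E'
from h import *
p=state()['tool_pos'];print(p,yawof(),state()['contact_force'],state()['grasp_force'])
tilt(yawof()+np.pi)
plan([(*rk(0,.0475),.129,RY+np.pi/2,1,5)])
E
```

```text
[0.55097497 0.27137874 0.14281676] 1.8875381482457754 [ 0.20523607 -0.07509974 -2.25118409] 60.43018698692322
conf 0.94 cost 0.222 tilt -0.00 ds 0.000 foot [0.5496 0.271  0.0168] low 0.0168 F [-1.3 -0.6 -2.9] 60.4
[{"dx": 1, "dy": 0, "dz": 2, "turn": -0.001, "jaw": 1}, {"dx": 2, "dy": 0, "dz": 5, "turn": -0.002, "jaw": 1}, {"dx": 3, "dy": 1, "dz": 7, "turn": -0.003, "jaw": 1}, {"dx": 4, "dy": 1, "dz": 9, "turn": -0.004, "jaw": 1}, {"dx": 5, "dy": 1, "dz": 12, "turn": -0.005, "jaw": 1}]
```

Request:
apply_moves(series=[{"dx": 2, "dy": 0, "dz": 3, "turn": 0, "jaw": 1}, {"dx": 4, "dy": 0, "dz": 6, "turn": 0, "jaw": 1}, {"dx": 5, "dy": 0, "dz": 8, "turn": 0, "jaw": 1}, {"dx": 5, "dy": 0, "dz": 10, "turn": 0, "jaw": 1}, {"dx": 5, "dy": 0, "dz": 12, "turn": 0, "jaw": 1}])

```text
time: 15.47
tool_pos: [0.5496, 0.2772, 0.1314]
tool_rot: [0.0, 0.586, 0.81, 0.0]
contact_force: [-0.6, -0.1, -2.3]
gripper_width: 0.335
grasp_force: 60.4
```

```bash
python3 - <<'E'
from h import *
p=state()['tool_pos'];print(p,yawof(),state()['contact_force'],state()['grasp_force'])
tilt(yawof()+np.pi)
E
```

```text
[0.54958535 0.277158   0.1313518 ] 1.8890274046918072 [-0.64044324 -0.06309802 -2.31667253] 60.430322885513306
conf 0.67 cost 0.284 tilt -0.00 ds 0.000 foot [0.5494 0.277  0.007 ] low 0.0070 F [-0.5  0.3 -2.8] 60.4
```

Not seated yet (still 2.8 N hanging). Down a few mm more, then slacken so it settles, and open.

Request:
apply_moves(series=[{"dx": 0, "dy": 0, "dz": 2, "turn": 0, "jaw": 1}, {"dx": 0, "dy": 0, "dz": 3, "turn": 0, "jaw": 1}, {"dx": 0, "dy": 0, "dz": 4, "turn": 0, "jaw": 1}, {"dx": 0, "dy": 0, "dz": 4, "turn": 0, "jaw": 1}, {"dx": 0, "dy": 0, "dz": 4, "turn": 0, "jaw": 1}])

```text
time: 15.98
tool_pos: [0.5503, 0.277, 0.1302]
tool_rot: [0.001, 0.586, 0.81, 0.0]
contact_force: [-3.3, -2.4, 7.1]
gripper_width: 0.333
grasp_force: 61.8
```

Request:
apply_moves(series=[{"dx": 0, "dy": 0, "dz": 0, "turn": 0, "jaw": 0.66}, {"dx": 0, "dy": 0, "dz": 0, "turn": 0, "jaw": 0.66}, {"dx": 0, "dy": 0, "dz": 0, "turn": 0, "jaw": 0.64}, {"dx": 0, "dy": 0, "dz": 0, "turn": 0, "jaw": 0.6}, {"dx": 0, "dy": 0, "dz": 0, "turn": 0, "jaw": 0.4}])

```text
time: 16.4
tool_pos: [0.5499, 0.2771, 0.1277]
tool_rot: [0.0, 0.586, 0.81, 0.0]
contact_force: [0.7, -0.1, -0.0]
gripper_width: 0.528
grasp_force: 0.0
```

Request:
apply_moves(series=[{"dx": 0, "dy": 0, "dz": 0, "turn": 0, "jaw": 0}, {"dx": 0, "dy": 0, "dz": 0, "turn": 0, "jaw": 0}, {"dx": 0, "dy": 0, "dz": 0, "turn": 0, "jaw": 0}, {"dx": 0, "dy": 0, "dz": -30, "turn": 0, "jaw": 0}, {"dx": 0, "dy": 0, "dz": -70, "turn": 0, "jaw": 0}])

```text
time: 16.82
tool_pos: [0.5466, 0.2759, 0.1926]
tool_rot: [-0.003, 0.586, 0.81, -0.004]
contact_force: [0.3, 0.7, -0.4]
gripper_width: 0.998
grasp_force: 0.0
```

```bash
python3 - <<'E'
from h import *
s=state();print(s['tool_pos'],yawof())
a=grab_frame('scene');b=grab_frame('top');save(a,'s6')
for p in(a,b):
  for n in('tipped1','stood0'):
    for r in spotter.outline_of(p,n):print(n,round(r['conf'],2),r['extent'])
A=[r for r in spotter.outline_of(a,'tipped1') if r['extent'][0]<200];B=[r for r in spotter.outline_of(b,'tipped1') if r['extent'][0]>300]
print(fit([(a,A[0]['region']),(b,B[0]['region'])],(.605,-.2214,-1.301)))
cv2.imwrite('pics/s6c.png',cv2.resize(a['pixels'][90:250,200:420,::-1],(770,560)))
E
```

```text
[0.54661173 0.27590954 0.19262731] 1.8887487868689956
tipped1 0.88 [337.5, 133.9, 367.3, 175.3]
tipped1 0.67 [252.4, 115.3, 417.6, 225.9]
tipped1 0.58 [122.3, 200.3, 178.1, 237.5]
stood0 0.88 [282.2, 165.3, 308.1, 199.8]
tipped1 0.91 [336.9, 187.7, 383.2, 218.2]
tipped1 0.53 [154.6, 197.8, 172.1, 224.7]
stood0 0.71 [212.3, 182.2, 236.3, 209.7]
(array([ 0.60507042, -0.22113806, -1.30385393]), np.float64(0.2369698641082605))
```

View pics/s6c.png

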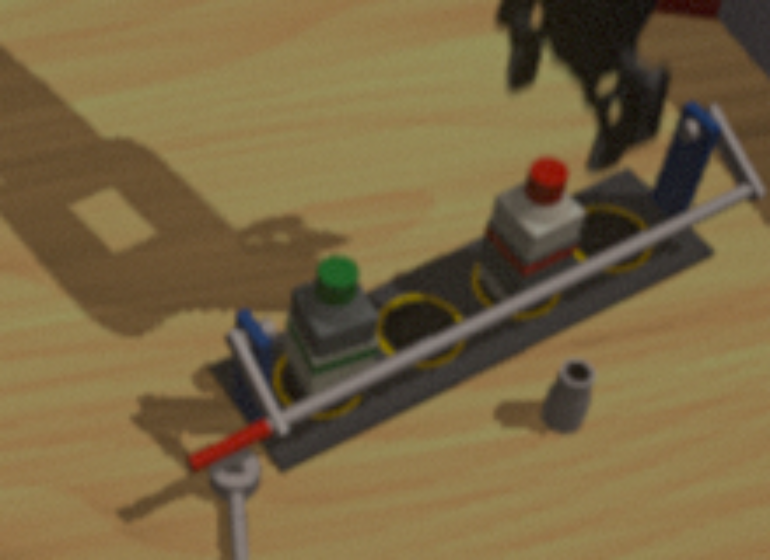

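White stands on pad 2: cap (547,180), body centred in the rim. Pad 1 at (422,330) is free, and the keeper is still open. Next the blue bottle.

```bash
python3 - <<'E'
from h import *
ax=-1.304;f=np.array([.605,-.2214]);g=f+.124*np.array([np.cos(ax),np.sin(ax)]);Y=ax+np.pi
p=state()['tool_pos'];print(g)
plan([(p[0],p[1],.2,yawof(),0,2),(.58,0,.21,Y,0,8),(*g,.16,Y,0,10)],(.5499,.2771,.1977,yawof()))
E
```

```text
[ 0.63769167 -0.34101294]
[{"dx": 0, "dy": -1, "dz": -1, "turn": 0.0, "jaw": 0}, {"dx": 0, "dy": -1, "dz": -2, "turn": 0.0, "jaw": 0}, {"dx": -34, "dy": -8, "dz": -4, "turn": 0.006, "jaw": 0}, {"dx": -68, "dy": -16, "dz": -5, "turn": 0.013, "jaw": 0}, {"dx": -102, "dy": -23, "dz": -6, "turn": 0.019, "jaw": 0}]
[{"dx": -34, "dy": -6, "dz": -1, "turn": 0.007, "jaw": 0}, {"dx": -69, "dy": -12, "dz": -3, "turn": 0.013, "jaw": 0}, {"dx": -103, "dy": -19, "dz": -4, "turn": 0.019, "jaw": 0}, {"dx": -137, "dy": -25, "dz": -5, "turn": 0.026, "jaw": 0}, {"dx": -171, "dy": -32, "dz": -6, "turn": 0.032, "jaw": 0}]
[{"dx": -35, "dy": -3, "dz": 5, "turn": 0.0, "jaw": 0}, {"dx": -69, "dy": -7, "dz": 10, "turn": 0.0, "jaw": 0}, {"dx": -103, "dy": -10, "dz": 15, "turn": 0.0, "jaw": 0}, {"dx": -138, "dy": -13, "dz": 20, "turn": 0.0, "jaw": 0}, {"dx": -172, "dy": -17, "dz": 25, "turn": 0.0, "jaw": 0}]
[{"dx": -35, "dy": -3, "dz": 5, "turn": 0.0, "jaw": 0}, {"dx": -69, "dy": -7, "dz": 10, "turn": 0.0, "jaw": 0}, {"dx": -104, "dy": -10, "dz": 15, "turn": 0.0, "jaw": 0}, {"dx": -138, "dy": -14, "dz": 20, "turn": 0.0, "jaw": 0}, {"dx": -172, "dy": -17, "dz": 25, "turn": 0.0, "jaw": 0}]
```

Request:
apply_moves(series=[{"dx": 0, "dy": -1, "dz": -3, "turn": 0, "jaw": 0}, {"dx": 0, "dy": -1, "dz": -12, "turn": 0, "jaw": 0}, {"dx": -34, "dy": -8, "dz": -12, "turn": 0.006, "jaw": 0}, {"dx": -68, "dy": -16, "dz": -12, "turn": 0.013, "jaw": 0}, {"dx": -102, "dy": -23, "dz": -12, "turn": 0.019, "jaw": 0}])

```text
time: 17.63
tool_pos: [0.5596, 0.1723, 0.2102]
tool_rot: [0.0, 0.593, 0.805, 0.0]
contact_force: [-0.1, -0.6, -0.0]
gripper_width: 1.0
grasp_force: 0.0
```

Request:
apply_moves(series=[{"dx": -34, "dy": -6, "dz": 0, "turn": 0.007, "jaw": 0}, {"dx": -69, "dy": -12, "dz": 0, "turn": 0.013, "jaw": 0}, {"dx": -103, "dy": -19, "dz": 0, "turn": 0.019, "jaw": 0}, {"dx": -137, "dy": -25, "dz": 0, "turn": 0.026, "jaw": 0}, {"dx": -171, "dy": -32, "dz": 0, "turn": 0.032, "jaw": 0}])

```text
time: 18.05
tool_pos: [0.5795, -0.0016, 0.2101]
tool_rot: [0.0, 0.607, 0.795, 0.0]
contact_force: [0.2, -0.6, -0.0]
gripper_width: 1.0
grasp_force: 0.0
```

Request:
apply_moves(series=[{"dx": -35, "dy": -3, "dz": 5, "turn": 0, "jaw": 0}, {"dx": -69, "dy": -7, "dz": 10, "turn": 0, "jaw": 0}, {"dx": -103, "dy": -10, "dz": 15, "turn": 0, "jaw": 0}, {"dx": -138, "dy": -13, "dz": 20, "turn": 0, "jaw": 0}, {"dx": -172, "dy": -17, "dz": 25, "turn": 0, "jaw": 0}])

```text
time: 18.47
tool_pos: [0.6086, -0.1722, 0.1848]
tool_rot: [0.0, 0.607, 0.795, 0.0]
contact_force: [0.6, 0.9, 0.5]
gripper_width: 1.0
grasp_force: 0.0
```

Request:
apply_moves(series=[{"dx": -35, "dy": -3, "dz": 5, "turn": 0, "jaw": 0}, {"dx": -69, "dy": -7, "dz": 10, "turn": 0, "jaw": 0}, {"dx": -104, "dy": -10, "dz": 15, "turn": 0, "jaw": 0}, {"dx": -138, "dy": -14, "dz": 20, "turn": 0, "jaw": 0}, {"dx": -172, "dy": -17, "dz": 25, "turn": 0, "jaw": 0}])

```text
time: 18.88
tool_pos: [0.6374, -0.3426, 0.1596]
tool_rot: [0.0, 0.607, 0.795, 0.0]
contact_force: [0.3, 0.6, 0.1]
gripper_width: 0.997
grasp_force: 0.0
```

```bash
python3 - <<'E'
from h import *
a=grab_frame('scene');b=grab_frame('top');w=grab_frame('wrist');save(w,'w2')
A=[r for r in spotter.outline_of(a,'tipped3') if r['extent'][0]<200];B=[r for r in spotter.outline_of(b,'tipped3') if r['extent'][0]>280]
for r in A+B:print(r['conf'],r['extent'])
V=([(a,A[0]['region'])] if A else [])+([(b,B[0]['region'])] if B else [])
q,c=fit(V,(.605,-.2214,-1.304));print(q,c)
print(state()['tool_pos'],yawof())
g=q[:2]+.124*np.array([np.cos(q[2]),np.sin(q[2])]);plan([(*g,.06,q[2]+np.pi,0,3),(*g,.027,q[2]+np.pi,0,2)])
E
```

```text
0.77 [121.3, 202.9, 177.8, 239.1]
0.74 [337.7, 189.5, 371.6, 216.6]
[ 0.60285055 -0.21945997 -1.28593172] 0.38503436379419775
[ 0.63734165 -0.34044664  0.15946396] 1.8375564549971408
[{"dx": 1, "dy": 0, "dz": 33, "turn": -0.006, "jaw": 0}, {"dx": 1, "dy": 1, "dz": 66, "turn": -0.012, "jaw": 0}, {"dx": 2, "dy": 1, "dz": 99, "turn": -0.018, "jaw": 0}, {"dx": 2, "dy": 1, "dz": 116, "turn": -0.018, "jaw": 0}, {"dx": 2, "dy": 1, "dz": 132, "turn": -0.018, "jaw": 0}]
```

View pics/w2.png

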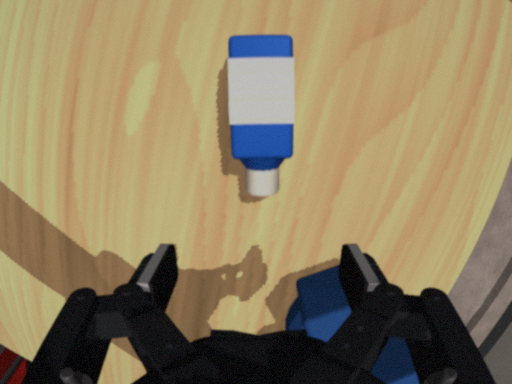

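Wrist view: blue bottle's white cap at (262,182), close to the jaw line (258), axis straight. The blue fixture at (345,310) is well clear. Descend and close lightly.

Request:
apply_moves(series=[{"dx": 0, "dy": 0, "dz": 35, "turn": 0, "jaw": 0}, {"dx": 0, "dy": 0, "dz": 70, "turn": 0, "jaw": 0}, {"dx": 0, "dy": 0, "dz": 100, "turn": 0, "jaw": 0}, {"dx": 0, "dy": 0, "dz": 123, "turn": 0, "jaw": 0}, {"dx": 0, "dy": 0, "dz": 132, "turn": 0, "jaw": 0}])

```text
time: 19.55
tool_pos: [0.6352, -0.3374, 0.023]
tool_rot: [-0.004, 0.606, 0.795, -0.0]
contact_force: [-1.5, -0.2, -0.7]
gripper_width: 0.998
grasp_force: 0.0
```

Request:
apply_moves(series=[{"dx": 0, "dy": 0, "dz": 0, "turn": 0, "jaw": 0.6}, {"dx": 0, "dy": 0, "dz": 0, "turn": 0, "jaw": 0.6}, {"dx": 0, "dy": 0, "dz": 0, "turn": 0, "jaw": 0.6}, {"dx": 0, "dy": 0, "dz": 0, "turn": 0, "jaw": 0.6}, {"dx": 0, "dy": 0, "dz": 0, "turn": 0, "jaw": 0.6}])

```text
time: 19.97
tool_pos: [0.6386, -0.3414, 0.03]
tool_rot: [0.002, 0.607, 0.795, 0.0]
contact_force: [0.7, 0.2, 0.5]
gripper_width: 0.402
grasp_force: 0.0
```

Request:
apply_moves(series=[{"dx": 0, "dy": 0, "dz": 0, "turn": 0, "jaw": 0.657}, {"dx": 0, "dy": 0, "dz": 0, "turn": 0, "jaw": 0.657}, {"dx": 0, "dy": 0, "dz": 0, "turn": 0, "jaw": 0.657}, {"dx": 0, "dy": 0, "dz": 0, "turn": 0, "jaw": 0.657}, {"dx": 0, "dy": 0, "dz": 0, "turn": 0, "jaw": 0.657}])

```text
time: 20.38
tool_pos: [0.6385, -0.3415, 0.0294]
tool_rot: [0.002, 0.607, 0.795, 0.0]
contact_force: [0.2, 0.4, 5.3]
gripper_width: 0.346
grasp_force: 11.5
```

Request:
apply_moves(series=[{"dx": 3, "dy": 0, "dz": -10, "turn": 0, "jaw": 0.657}, {"dx": 6, "dy": 0, "dz": -20, "turn": 0, "jaw": 0.657}, {"dx": 11, "dy": 0, "dz": -30, "turn": 0, "jaw": 0.657}, {"dx": 16, "dy": 0, "dz": -40, "turn": 0, "jaw": 0.657}, {"dx": 16, "dy": 0, "dz": -40, "turn": 0, "jaw": 0.657}])

```text
time: 20.8
tool_pos: [0.634, -0.3246, 0.0703]
tool_rot: [0.001, 0.606, 0.795, 0.0]
contact_force: [-0.0, -0.2, -1.5]
gripper_width: 0.351
grasp_force: 11.6
```

```bash
python3 -c "
from h import *
print(state()['tool_pos'],state()['gripper_width']);tilt(-1.304)"
```

```text
[ 0.63404711 -0.32462975  0.07030017] 0.3514167291345318
conf 0.65 cost 0.171 tilt 1.20 ds 0.000 foot [ 0.6034 -0.2139  0.0238] low 0.0005 F [ 0.9 -1.2 -0.3] 11.7
```

Request:
apply_moves(series=[{"dx": 6, "dy": 0, "dz": -9, "turn": 0, "jaw": 0.657}, {"dx": 13, "dy": 0, "dz": -17, "turn": 0, "jaw": 0.657}, {"dx": 29, "dy": 0, "dz": -32, "turn": 0, "jaw": 0.657}, {"dx": 38, "dy": 0, "dz": -38, "turn": 0, "jaw": 0.657}, {"dx": 47, "dy": 0, "dz": -43, "turn": 0, "jaw": 0.657}])

```text
time: 21.32
tool_pos: [0.621, -0.2794, 0.1119]
tool_rot: [0.001, 0.607, 0.795, -0.0]
contact_force: [1.2, -1.2, -0.5]
gripper_width: 0.35
grasp_force: 12.2
```

```bash
python3 -c "
from h import *
print(state()['tool_pos'],state()['gripper_width']);tilt(-1.304)"
```

```text
[ 0.62103685 -0.27939013  0.11192839] 0.34972458416743196
conf 0.95 cost 0.199 tilt 0.70 ds 0.004 foot [ 0.5994 -0.1992  0.0138] low -0.0023 F [ 0.9 -1.5  0.5] 12.4
```

Request:
apply_moves(series=[{"dx": 10, "dy": 0, "dz": -4, "turn": 0, "jaw": 0.657}, {"dx": 21, "dy": 0, "dz": -8, "turn": 0, "jaw": 0.657}, {"dx": 32, "dy": 0, "dz": -10, "turn": 0, "jaw": 0.657}, {"dx": 42, "dy": 0, "dz": -12, "turn": 0, "jaw": 0.657}, {"dx": 50, "dy": 0, "dz": -12, "turn": 0, "jaw": 0.657}])

```text
time: 21.83
tool_pos: [0.6088, -0.2322, 0.1259]
tool_rot: [0.003, 0.607, 0.795, -0.0]
contact_force: [-0.2, -3.4, 11.3]
gripper_width: 0.345
grasp_force: 14.3
```

```bash
python3 -c "
from h import *
print(state()['tool_pos'],state()['gripper_width']);tilt(-1.304)"
```

```text
[ 0.60880412 -0.2322116   0.12591905] 0.3452588500459355
conf 0.76 cost 1.000 tilt -0.30 ds -0.008 foot [ 0.6177 -0.2646  0.015 ] low 0.0076 F [-1.6 -2.9  9.2] 14.2
```

Request:
apply_moves(series=[{"dx": 8, "dy": 0, "dz": 0, "turn": 0, "jaw": 0.657}, {"dx": 16, "dy": 0, "dz": 0, "turn": 0, "jaw": 0.657}, {"dx": 24, "dy": 0, "dz": 1, "turn": 0, "jaw": 0.657}, {"dx": 30, "dy": 0, "dz": 2, "turn": 0, "jaw": 0.657}, {"dx": 30, "dy": 0, "dz": 2, "turn": 0, "jaw": 0.657}])

```text
time: 22.35
tool_pos: [0.6009, -0.2023, 0.1245]
tool_rot: [0.002, 0.606, 0.795, 0.0]
contact_force: [-2.3, -0.4, 13.4]
gripper_width: 0.342
grasp_force: 16.7
```

```bash
python3 -c "
from h import *
print(state()['tool_pos'],state()['gripper_width']);tilt(-1.304);p=grab_frame('scene')
g=state()['tool_pos'];u=proj(p,g).astype(int);print(u)
show('s7',(u[0]-60,u[1]-40,u[0]+60,u[1]+50))"
```

```text
[ 0.60085565 -0.20227598  0.1244795 ] 0.3418251202516945
conf 0.77 cost 0.431 tilt 0.10 ds -0.008 foot [ 0.5979 -0.1915  0.0091] low 0.0066 F [-3.2  0.4 13.4] 16.7
[173 187]
```

View pics/s7.png

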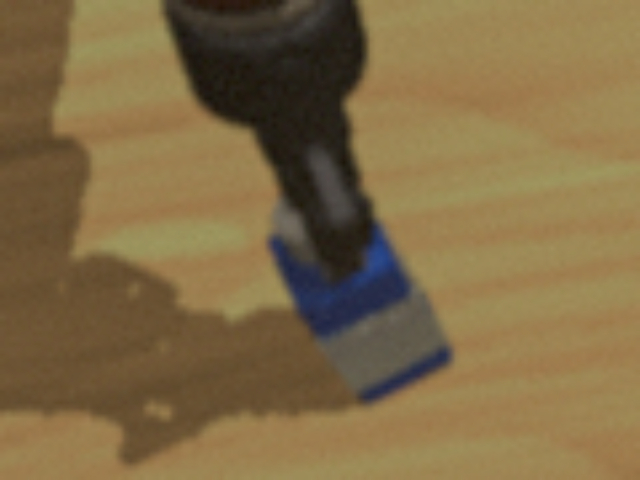

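Almost upright, a little lean left (edges (275,240)→(365,400)). Push a bit further and check.

Request:
apply_moves(series=[{"dx": 6, "dy": 0, "dz": 0, "turn": 0, "jaw": 0.657}, {"dx": 12, "dy": 0, "dz": 1, "turn": 0, "jaw": 0.657}, {"dx": 12, "dy": 0, "dz": 1, "turn": 0, "jaw": 0.657}, {"dx": 12, "dy": 0, "dz": 1, "turn": 0, "jaw": 0.657}, {"dx": 12, "dy": 0, "dz": 1, "turn": 0, "jaw": 0.657}])

```text
time: 22.97
tool_pos: [0.5972, -0.1907, 0.1223]
tool_rot: [0.001, 0.607, 0.795, 0.0]
contact_force: [-2.9, 1.0, 11.2]
gripper_width: 0.348
grasp_force: 16.6
```

```bash
python3 -c "
from h import *
print(state()['tool_pos'],state()['gripper_width']);tilt(-1.304);p=grab_frame('scene')
print(state()['ft_torque'])
q=p['pixels'].copy();g=state()['tool_pos'];u=proj(p,g).astype(int)
A=R.from_euler('z',-1.304).as_matrix()
Q=np.array([proj(p,A@x+[g[0],g[1],0]) for x in BODY])
for i in range(0,8,2):cv2.line(q,*[tuple(int(v) for v in Q[k].round()) for k in(i,i+1)],(255,255,0),1)
cv2.imwrite('pics/s8.png',cv2.resize(q[u[1]-40:u[1]+50,u[0]-60:u[0]+60,::-1],(640,480),interpolation=0))"
```

```text
[ 0.59722501 -0.19067776  0.1222799 ] 0.3479184625897588
conf 0.71 cost 0.421 tilt -0.00 ds -0.004 foot [ 0.5972 -0.1907  0.0023] low 0.0023 F [-1.6  0.5 10.4] 16.6
[ 0.0222332   0.40897635 -0.02694619]
```

View pics/s8.png

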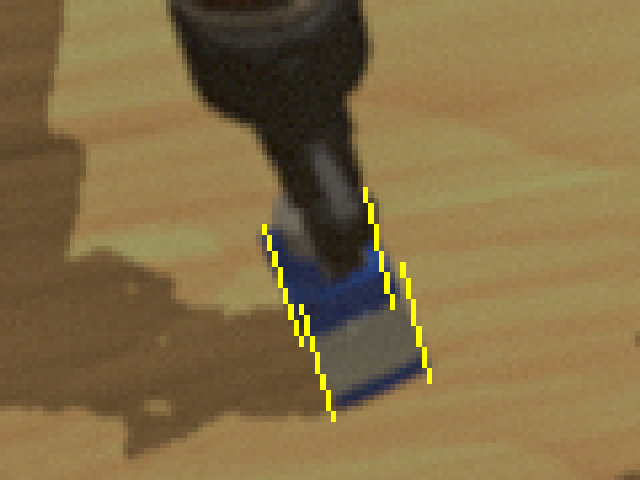

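Blue bottle now matches the vertical model lines (base at (335,405)–(428,368)). Grip fully, lift, and carry it round the front to pad 1.

```bash
python3 - <<'E'
from h import *
p=state()['tool_pos'];Y=yawof();print(rk(-.15,-.0475),rk(0,-.0475))
plan([(p[0],p[1],.161,Y,1,5),(*rk(-.15,-.0475),.161,RY+np.pi/2,1,15),(*rk(0,-.0475),.161,RY+np.pi/2,1,7),(*rk(0,-.0475),.161,RY+np.pi/2,1,3)],(p[0],p[1],.122,Y))
E
```

```text
[0.4369414  0.13817163] [0.57923206 0.18564129]
[{"dx": 0, "dy": 0, "dz": -8, "turn": 0.0, "jaw": 1}, {"dx": 0, "dy": 0, "dz": -16, "turn": 0.0, "jaw": 1}, {"dx": 0, "dy": 0, "dz": -23, "turn": 0.0, "jaw": 1}, {"dx": 0, "dy": 0, "dz": -31, "turn": 0.0, "jaw": 1}, {"dx": 0, "dy": 0, "dz": -39, "turn": 0.0, "jaw": 1}]
[{"dx": 24, "dy": -5, "dz": 0, "turn": -0.004, "jaw": 1}, {"dx": 48, "dy": -9, "dz": 0, "turn": -0.007, "jaw": 1}, {"dx": 72, "dy": -14, "dz": 0, "turn": -0.011, "jaw": 1}, {"dx": 96, "dy": -18, "dz": 0, "turn": -0.015, "jaw": 1}, {"dx": 120, "dy": -23, "dz": 0, "turn": -0.018, "jaw": 1}]
[{"dx": 24, "dy": -4, "dz": 0, "turn": -0.004, "jaw": 1}, {"dx": 48, "dy": -8, "dz": 0, "turn": -0.007, "jaw": 1}, {"dx": 72, "dy": -12, "dz": 0, "turn": -0.011, "jaw": 1}, {"dx": 96, "dy": -16, "dz": 0, "turn": -0.015, "jaw": 1}, {"dx": 120, "dy": -20, "dz": 0, "turn": -0.018, "jaw": 1}]
[{"dx": 24, "dy": -4, "dz": 0, "turn": -0.004, "jaw": 1}, {"dx": 48, "dy": -7, "dz": 0, "turn": -0.008, "jaw": 1}, {"dx": 72, "dy": -11, "dz": 0, "turn": -0.011, "jaw": 1}, {"dx": 97, "dy": -15, "dz": 0, "turn": -0.015, "jaw": 1}, {"dx": 121, "dy": -18, "dz": 0, "turn": -0.019, "jaw": 1}]
[{"dx": 0, "dy": 21, "dz": 0, "turn": 0.0, "jaw": 1}, {"dx": 0, "dy": 43, "dz": 0, "turn": 0.0, "jaw": 1}, {"dx": 0, "dy": 64, "dz": 0, "turn": 0.0, "jaw": 1}, {"dx": 0, "dy": 85, "dz": 0, "turn": 0.0, "jaw": 1}, {"dx": 0, "dy": 107, "dz": 0, "turn": 0.0, "jaw": 1}]
[{"dx": 0, "dy": 21, "dz": 0, "turn": 0.0, "jaw": 1}, {"dx": 0, "dy": 43, "dz": 0, "turn": 0.0, "jaw": 1}, {"dx": 0, "dy": 43, "dz": 0, "turn": 0.0, "jaw": 1}, {"dx": 0, "dy": 43, "dz": 0, "turn": 0.0, "jaw": 1}, {"dx": 0, "dy": 43, "dz": 0, "turn": 0.0, "jaw": 1}]
```

Request:
apply_moves(series=[{"dx": 0, "dy": 0, "dz": 0, "turn": 0, "jaw": 1}, {"dx": 0, "dy": 0, "dz": 0, "turn": 0, "jaw": 1}, {"dx": 0, "dy": 0, "dz": 0, "turn": 0, "jaw": 1}, {"dx": 0, "dy": 0, "dz": -18, "turn": 0, "jaw": 1}, {"dx": 0, "dy": 0, "dz": -37, "turn": 0, "jaw": 1}])

```text
time: 23.53
tool_pos: [0.5941, -0.1892, 0.1537]
tool_rot: [-0.004, 0.607, 0.795, -0.0]
contact_force: [0.1, -0.9, -2.5]
gripper_width: 0.335
grasp_force: 59.7
```

Request:
apply_moves(series=[{"dx": 14, "dy": -3, "dz": 0, "turn": -0.004, "jaw": 1}, {"dx": 38, "dy": -7, "dz": 0, "turn": -0.007, "jaw": 1}, {"dx": 66, "dy": -13, "dz": 0, "turn": -0.011, "jaw": 1}, {"dx": 94, "dy": -18, "dz": 0, "turn": -0.015, "jaw": 1}, {"dx": 120, "dy": -23, "dz": 0, "turn": -0.018, "jaw": 1}])

```text
time: 23.95
tool_pos: [0.5397, -0.0786, 0.1537]
tool_rot: [-0.003, 0.599, 0.8, -0.0]
contact_force: [-0.1, -0.1, -2.9]
gripper_width: 0.337
grasp_force: 60.0
```

Request:
apply_moves(series=[{"dx": 24, "dy": -4, "dz": 0, "turn": -0.004, "jaw": 1}, {"dx": 48, "dy": -8, "dz": 0, "turn": -0.007, "jaw": 1}, {"dx": 72, "dy": -12, "dz": 0, "turn": -0.011, "jaw": 1}, {"dx": 96, "dy": -16, "dz": 0, "turn": -0.015, "jaw": 1}, {"dx": 120, "dy": -20, "dz": 0, "turn": -0.018, "jaw": 1}])

```text
time: 24.37
tool_pos: [0.4866, 0.0303, 0.1539]
tool_rot: [-0.002, 0.592, 0.806, -0.001]
contact_force: [0.8, 0.0, -3.2]
gripper_width: 0.336
grasp_force: 60.0
```

Request:
apply_moves(series=[{"dx": 24, "dy": -4, "dz": 0, "turn": -0.004, "jaw": 1}, {"dx": 48, "dy": -7, "dz": 0, "turn": -0.008, "jaw": 1}, {"dx": 72, "dy": -11, "dz": 0, "turn": -0.011, "jaw": 1}, {"dx": 97, "dy": -15, "dz": 0, "turn": -0.015, "jaw": 1}, {"dx": 121, "dy": -18, "dz": 0, "turn": -0.019, "jaw": 1}])

```text
time: 24.78
tool_pos: [0.433, 0.1398, 0.1539]
tool_rot: [-0.002, 0.584, 0.812, -0.001]
contact_force: [0.1, 0.2, -2.8]
gripper_width: 0.338
grasp_force: 60.0
```

```bash
python3 - <<'E'
from h import *
s=state();print(s['tool_pos'],yawof(),s['contact_force'],s['grasp_force'])
tilt(yawof()+np.pi,lo=-.6)
plan([(*rk(0,-.0475),.158,RY+np.pi/2,1,10)])
E
```

```text
[0.43300983 0.13978728 0.15393728] 1.893508999000257 [ 0.07183366  0.16697185 -2.79228987] 59.96970355510712
conf 0.66 cost 0.234 tilt 0.00 ds 0.000 foot [0.4325 0.1409 0.0298] low 0.0298 F [-0.4  0.1 -4.2] 59.9
[{"dx": 0, "dy": 15, "dz": 0, "turn": 0.0, "jaw": 1}, {"dx": -1, "dy": 31, "dz": -1, "turn": 0.001, "jaw": 1}, {"dx": -1, "dy": 46, "dz": -1, "turn": 0.001, "jaw": 1}, {"dx": -2, "dy": 61, "dz": -2, "turn": 0.002, "jaw": 1}, {"dx": -2, "dy": 77, "dz": -2, "turn": 0.002, "jaw": 1}]
[{"dx": -1, "dy": 15, "dz": -1, "turn": 0.001, "jaw": 1}, {"dx": -1, "dy": 30, "dz": -1, "turn": 0.001, "jaw": 1}, {"dx": -2, "dy": 46, "dz": -1, "turn": 0.002, "jaw": 1}, {"dx": -2, "dy": 61, "dz": -2, "turn": 0.002, "jaw": 1}, {"dx": -3, "dy": 76, "dz": -2, "turn": 0.003, "jaw": 1}]
```

Request:
apply_moves(series=[{"dx": 0, "dy": 10, "dz": 0, "turn": 0, "jaw": 1}, {"dx": 0, "dy": 25, "dz": 0, "turn": 0, "jaw": 1}, {"dx": -1, "dy": 42, "dz": 0, "turn": 0, "jaw": 1}, {"dx": -1, "dy": 59, "dz": 0, "turn": 0, "jaw": 1}, {"dx": -1, "dy": 76, "dz": 0, "turn": 0, "jaw": 1}])

```text
time: 25.3
tool_pos: [0.5078, 0.1614, 0.1545]
tool_rot: [-0.001, 0.585, 0.811, -0.001]
contact_force: [0.2, -0.0, -2.4]
gripper_width: 0.335
grasp_force: 59.9
```

Request:
apply_moves(series=[{"dx": 0, "dy": 15, "dz": 0, "turn": 0, "jaw": 1}, {"dx": 0, "dy": 30, "dz": 0, "turn": 0, "jaw": 1}, {"dx": -1, "dy": 46, "dz": 0, "turn": 0, "jaw": 1}, {"dx": -1, "dy": 61, "dz": 0, "turn": 0, "jaw": 1}, {"dx": -1, "dy": 75, "dz": 0, "turn": 0, "jaw": 1}])

```text
time: 25.72
tool_pos: [0.5794, 0.184, 0.1543]
tool_rot: [-0.001, 0.585, 0.811, -0.001]
contact_force: [-0.7, 0.4, -3.1]
gripper_width: 0.335
grasp_force: 59.9
```

Request:
apply_moves(series=[{"dx": 0, "dy": 0, "dz": 0, "turn": 0, "jaw": 1}, {"dx": 0, "dy": 0, "dz": 0, "turn": 0, "jaw": 1}, {"dx": 0, "dy": 0, "dz": 4, "turn": 0, "jaw": 1}, {"dx": 0, "dy": 0, "dz": 8, "turn": 0, "jaw": 1}, {"dx": 0, "dy": 0, "dz": 15, "turn": 0, "jaw": 1}])

```text
time: 26.13
tool_pos: [0.5797, 0.1839, 0.1412]
tool_rot: [0.0, 0.585, 0.811, 0.0]
contact_force: [1.2, 0.2, -2.2]
gripper_width: 0.334
grasp_force: 60.2
```

```bash
python3 - <<'E'
from h import *
s=state();print(s['tool_pos'],yawof(),s['contact_force'],s['grasp_force'])
tilt(yawof()+np.pi,lo=-.6)
plan([(*rk(0,-.0475),.127,RY+np.pi/2,1,5)])
E
```

```text
[0.57973225 0.18390562 0.14121747] 1.8927800218325859 [ 1.18389146  0.1680685  -2.16255537] 60.21286368370056
conf 0.71 cost 0.260 tilt 0.00 ds 0.000 foot [0.5786 0.1837 0.0153] low 0.0153 F [-0.5 -0.2 -3.2] 60.2
[{"dx": 0, "dy": 0, "dz": 2, "turn": -0.0, "jaw": 1}, {"dx": 1, "dy": 0, "dz": 5, "turn": -0.0, "jaw": 1}, {"dx": 1, "dy": 1, "dz": 7, "turn": -0.0, "jaw": 1}, {"dx": 1, "dy": 1, "dz": 10, "turn": -0.0, "jaw": 1}, {"dx": 2, "dy": 1, "dz": 12, "turn": -0.0, "jaw": 1}]
```

Lower until it seats, then release gently.

Request:
apply_moves(series=[{"dx": 1, "dy": 0, "dz": 4, "turn": 0, "jaw": 1}, {"dx": 2, "dy": 0, "dz": 7, "turn": 0, "jaw": 1}, {"dx": 2, "dy": 0, "dz": 9, "turn": 0, "jaw": 1}, {"dx": 2, "dy": 0, "dz": 10, "turn": 0, "jaw": 1}, {"dx": 2, "dy": 0, "dz": 11, "turn": 0, "jaw": 1}])

```text
time: 26.65
tool_pos: [0.5797, 0.186, 0.1303]
tool_rot: [-0.0, 0.585, 0.811, -0.0]
contact_force: [-0.4, -1.2, -3.5]
gripper_width: 0.335
grasp_force: 60.2
```

Request:
apply_moves(series=[{"dx": 0, "dy": 0, "dz": 1, "turn": 0, "jaw": 1}, {"dx": 0, "dy": 0, "dz": 2, "turn": 0, "jaw": 1}, {"dx": 0, "dy": 0, "dz": 3, "turn": 0, "jaw": 1}, {"dx": 0, "dy": 0, "dz": 3, "turn": 0, "jaw": 1}, {"dx": 0, "dy": 0, "dz": 3, "turn": 0, "jaw": 1}])

```text
time: 27.07
tool_pos: [0.58, 0.186, 0.1286]
tool_rot: [0.0, 0.585, 0.811, 0.0]
contact_force: [-2.5, 0.4, 3.7]
gripper_width: 0.335
grasp_force: 61.0
```

Request:
apply_moves(series=[{"dx": 0, "dy": 0, "dz": 0, "turn": 0, "jaw": 0.66}, {"dx": 0, "dy": 0, "dz": 0, "turn": 0, "jaw": 0.66}, {"dx": 0, "dy": 0, "dz": 0, "turn": 0, "jaw": 0.64}, {"dx": 0, "dy": 0, "dz": 0, "turn": 0, "jaw": 0.6}, {"dx": 0, "dy": 0, "dz": 0, "turn": 0, "jaw": 0.4}])

```text
time: 27.48
tool_pos: [0.5798, 0.1859, 0.1271]
tool_rot: [0.0, 0.585, 0.811, 0.0]
contact_force: [-0.3, 0.1, 0.2]
gripper_width: 0.526
grasp_force: 0.0
```

Request:
apply_moves(series=[{"dx": 0, "dy": 0, "dz": 0, "turn": 0, "jaw": 0}, {"dx": 0, "dy": 0, "dz": 0, "turn": 0, "jaw": 0}, {"dx": 0, "dy": 0, "dz": 0, "turn": 0, "jaw": 0}, {"dx": 0, "dy": 0, "dz": -30, "turn": 0, "jaw": 0}, {"dx": 0, "dy": 0, "dz": -70, "turn": 0, "jaw": 0}])

```text
time: 27.9
tool_pos: [0.5766, 0.1853, 0.1927]
tool_rot: [-0.004, 0.585, 0.811, -0.004]
contact_force: [0.4, 0.4, -0.4]
gripper_width: 1.003
grasp_force: 0.0
```

Request:
apply_moves(series=[{"dx": 0, "dy": -20, "dz": -25, "turn": 0, "jaw": 0}, {"dx": 0, "dy": -60, "dz": -25, "turn": 0, "jaw": 0}, {"dx": 0, "dy": -100, "dz": -25, "turn": 0, "jaw": 0}, {"dx": 0, "dy": -100, "dz": -25, "turn": 0, "jaw": 0}, {"dx": 0, "dy": -100, "dz": -25, "turn": 0, "jaw": 0}])

```text
time: 28.32
tool_pos: [0.4828, 0.1539, 0.2217]
tool_rot: [-0.0, 0.585, 0.811, -0.0]
contact_force: [1.6, -0.0, -0.2]
gripper_width: 1.0
grasp_force: 0.0
```

```bash
python3 - <<'E'
from h import *
s=state();print(s['tool_pos'],yawof())
p=show('s9',(200,90,420,250),(770,560))
b=grab_frame('top')
for q in(p,b):
  for n in('tipped1','stood0'):
    for r in spotter.outline_of(q,n):
      c=uprightfit([(q,r['region'])],None)
      pose=[]
      for f in [rk(0,y) for y in(-.1425,-.0475,.0475)]:
        if c([*f,.006,0,0,RY])<1.0:
          m=minimize(lambda v:c([v[0],v[1],.006,0,0,RY]),f,method='Nelder-Mead',options=dict(initial_simplex=[f,f+[.01,0],f+[0,.01]],xatol=3e-4));pose.append(((m.x-f)*1000).round(1).tolist()+[round(m.fun,2)])
      print(n,round(r['conf'],2),r['extent'],pose)
Y=RY+np.pi/2;h=arc(3.6)
plan([(h[0],h[1],.22,Y,0,10),(*h,Y,0,5)])
E
```

```text
[0.48277321 0.15385869 0.22168025] 1.892605795062554
tipped1 0.78 [308.8, 147.7, 338.2, 186.6] [[-9.8, 5.8, np.float64(0.25)], [23.3, -86.4, np.float64(0.26)]]
tipped1 0.73 [340.5, 135.4, 367.6, 176.6] [[-32.3, 91.7, np.float64(0.22)], [1.1, 1.1, np.float64(0.22)]]
tipped1 0.23 [353.0, 191.2, 373.6, 214.0] []
stood0 0.62 [282.0, 162.2, 307.5, 200.9] [[-4.3, 5.0, np.float64(0.18)], [27.7, -83.2, np.float64(0.18)]]
stood0 0.64 [212.8, 184.4, 236.2, 210.7] [[0.6, 4.2, np.float64(0.12)]]
[{"dx": -22, "dy": 15, "dz": 0, "turn": 0.0, "jaw": 0}, {"dx": -44, "dy": 31, "dz": 1, "turn": 0.0, "jaw": 0}, {"dx": -65, "dy": 46, "dz": 1, "turn": 0.0, "jaw": 0}, {"dx": -87, "dy": 62, "dz": 1, "turn": 0.0, "jaw": 0}, {"dx": -109, "dy": 77, "dz": 1, "turn": 0.0, "jaw": 0}]
[{"dx": -22, "dy": 15, "dz": 1, "turn": 0.0, "jaw": 0}, {"dx": -43, "dy": 31, "dz": 1, "turn": 0.0, "jaw": 0}, {"dx": -65, "dy": 46, "dz": 1, "turn": 0.0, "jaw": 0}, {"dx": -87, "dy": 62, "dz": 1, "turn": 0.0, "jaw": 0}, {"dx": -109, "dy": 77, "dz": 2, "turn": 0.0, "jaw": 0}]
[{"dx": 0, "dy": 0, "dz": 28, "turn": 0.0, "jaw": 0}, {"dx": 0, "dy": 0, "dz": 56, "turn": 0.0, "jaw": 0}, {"dx": 0, "dy": 0, "dz": 85, "turn": 0.0, "jaw": 0}, {"dx": 0, "dy": 0, "dz": 113, "turn": 0.0, "jaw": 0}, {"dx": 0, "dy": 0, "dz": 141, "turn": 0.0, "jaw": 0}]
```

View pics/s9.png

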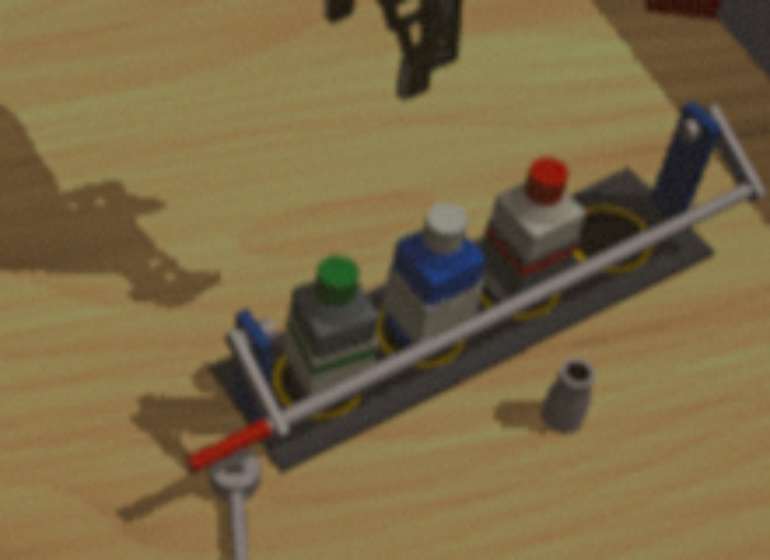

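All three stand: green cap (338,275), white cap (447,222), red cap (548,175). The keeper is open behind them. Checking the blue bottle's centring from the cap tops.

```bash
python3 - <<'E'
from h import *
p=grab_frame('scene');b=grab_frame('top')
for n,(u,v),y in(('g',(338,271),-.1425),('blue',(447,218),-.0475),('w',(548,171),.0475)):
  X=onplane(p,(200+u/3.5,90+v/3.5),.141)[:2];d=X-rk(0,y);c,s=np.cos(RY),np.sin(RY)
  print(n,'rack dx,dy mm',((c*d[0]+s*d[1])*1000).round(1),((-s*d[0]+c*d[1])*1000).round(1))
cv2.imwrite('pics/t9.png',cv2.resize(b['pixels'][170:250,130:250,::-1],(720,480)))
E
```

```text
g rack dx,dy mm 4.6 4.1
blue rack dx,dy mm 2.9 3.4
w rack dx,dy mm 2.9 -0.9
```

View pics/t9.png

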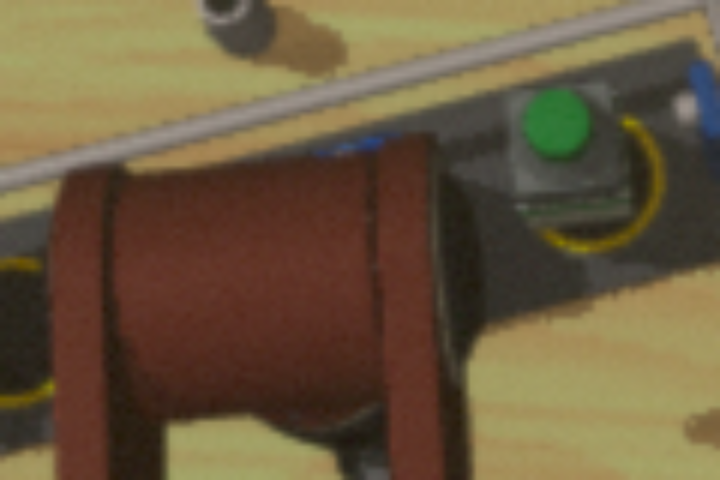

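All bottles are within about 6 mm of their pad centres (the top view is blocked by the arm over the blue one). Now the keeper handle.

Request:
apply_moves(series=[{"dx": -22, "dy": 15, "dz": 0, "turn": 0, "jaw": 0}, {"dx": -44, "dy": 31, "dz": 0, "turn": 0, "jaw": 0}, {"dx": -65, "dy": 46, "dz": 0, "turn": 0, "jaw": 0}, {"dx": -87, "dy": 62, "dz": 0, "turn": 0, "jaw": 0}, {"dx": -109, "dy": 77, "dz": 0, "turn": 0, "jaw": 0}])

```text
time: 29.13
tool_pos: [0.5938, 0.0746, 0.2221]
tool_rot: [-0.0, 0.585, 0.811, -0.0]
contact_force: [0.5, 0.4, 0.7]
gripper_width: 1.0
grasp_force: 0.0
```

Request:
apply_moves(series=[{"dx": -22, "dy": 15, "dz": 0, "turn": 0, "jaw": 0}, {"dx": -43, "dy": 31, "dz": 0, "turn": 0, "jaw": 0}, {"dx": -65, "dy": 46, "dz": 0, "turn": 0, "jaw": 0}, {"dx": -87, "dy": 62, "dz": 0, "turn": 0, "jaw": 0}, {"dx": -109, "dy": 77, "dz": 0, "turn": 0, "jaw": 0}])

```text
time: 29.55
tool_pos: [0.7013, -0.0047, 0.2217]
tool_rot: [-0.0, 0.585, 0.811, -0.0]
contact_force: [-0.4, 0.5, -0.2]
gripper_width: 1.005
grasp_force: 0.0
```

```bash
python3 - <<'E'
from h import *
s=state();print(s['tool_pos'],yawof())
Y=RY+np.pi/2;h=arc(3.6)
plan([(*h,Y,0,5)])
print('arc')
plan([(*arc(q),Y,1,1) for q in np.arange(3.4,.01,-.2)]+[(*arc(0),Y,1,1)]*3,(*h,Y))
E
```

```text
[ 0.70132467 -0.00465104  0.2217399 ] 1.8927492779030735
[{"dx": 0, "dy": 0, "dz": 29, "turn": -0.0, "jaw": 0}, {"dx": 1, "dy": 0, "dz": 57, "turn": -0.0, "jaw": 0}, {"dx": 1, "dy": 0, "dz": 86, "turn": -0.0, "jaw": 0}, {"dx": 1, "dy": 0, "dz": 115, "turn": -0.0, "jaw": 0}, {"dx": 2, "dy": 0, "dz": 143, "turn": -0.0, "jaw": 0}]
arc
[{"dx": 0, "dy": 4, "dz": -12, "turn": 0.0, "jaw": 1}, {"dx": 0, "dy": 6, "dz": -24, "turn": 0.0, "jaw": 1}, {"dx": 0, "dy": 6, "dz": -36, "turn": 0.0, "jaw": 1}, {"dx": 0, "dy": 3, "dz": -48, "turn": 0.0, "jaw": 1}, {"dx": 0, "dy": -2, "dz": -59, "turn": 0.0, "jaw": 1}]
[{"dx": 0, "dy": -8, "dz": -10, "turn": 0.0, "jaw": 1}, {"dx": 0, "dy": -17, "dz": -19, "turn": 0.0, "jaw": 1}, {"dx": 0, "dy": -28, "dz": -25, "turn": 0.0, "jaw": 1}, {"dx": 0, "dy": -40, "dz": -29, "turn": 0.0, "jaw": 1}, {"dx": 0, "dy": -52, "dz": -30, "turn": 0.0, "jaw": 1}]
[{"dx": 0, "dy": -12, "dz": 0, "turn": 0.0, "jaw": 1}, {"dx": 0, "dy": -24, "dz": 4, "turn": 0.0, "jaw": 1}, {"dx": 0, "dy": -35, "dz": 9, "turn": 0.0, "jaw": 1}, {"dx": 0, "dy": -45, "dz": 17, "turn": 0.0, "jaw": 1}, {"dx": 0, "dy": -53, "dz": 27, "turn": 0.0, "jaw": 1}]
[{"dx": 0, "dy": -6, "dz": 10, "turn": 0.0, "jaw": 1}, {"dx": 0, "dy": -9, "dz": 22, "turn": 0.0, "jaw": 1}, {"dx": 0, "dy": -11, "dz": 35, "turn": 0.0, "jaw": 1}, {"dx": 0, "dy": -11, "dz": 35, "turn": 0.0, "jaw": 1}, {"dx": 0, "dy": -11, "dz": 35, "turn": 0.0, "jaw": 1}]
```

Request:
apply_moves(series=[{"dx": 1, "dy": 0, "dz": 35, "turn": 0, "jaw": 0}, {"dx": 1, "dy": 0, "dz": 70, "turn": 0, "jaw": 0}, {"dx": 1, "dy": 0, "dz": 105, "turn": 0, "jaw": 0}, {"dx": 1, "dy": 0, "dz": 130, "turn": 0, "jaw": 0}, {"dx": 1, "dy": 0, "dz": 142, "turn": 0, "jaw": 0}])

```text
time: 29.97
tool_pos: [0.6969, -0.0026, 0.0744]
tool_rot: [-0.004, 0.585, 0.811, -0.002]
contact_force: [-0.6, 0.3, -1.7]
gripper_width: 0.998
grasp_force: 0.0
```

Request:
apply_moves(series=[{"dx": 0, "dy": 0, "dz": 0, "turn": 0, "jaw": 1}, {"dx": 0, "dy": 0, "dz": 0, "turn": 0, "jaw": 1}, {"dx": 0, "dy": 0, "dz": 0, "turn": 0, "jaw": 1}, {"dx": 0, "dy": 0, "dz": 0, "turn": 0, "jaw": 1}, {"dx": 0, "dy": 0, "dz": 0, "turn": 0, "jaw": 1}])

```text
time: 30.38
tool_pos: [0.7011, -0.0029, 0.0832]
tool_rot: [0.002, 0.585, 0.811, 0.001]
contact_force: [-0.2, -0.9, 0.1]
gripper_width: 0.298
grasp_force: 0.0
```

Request:
apply_moves(series=[{"dx": 0, "dy": 0, "dz": 0, "turn": 0, "jaw": 1}, {"dx": 0, "dy": 0, "dz": 0, "turn": 0, "jaw": 1}, {"dx": 0, "dy": 0, "dz": 0, "turn": 0, "jaw": 1}, {"dx": 0, "dy": 0, "dz": 0, "turn": 0, "jaw": 1}, {"dx": 0, "dy": 0, "dz": 0, "turn": 0, "jaw": 1}])

```text
time: 30.8
tool_pos: [0.7011, -0.0028, 0.0825]
tool_rot: [0.002, 0.585, 0.811, 0.001]
contact_force: [1.6, 1.8, 6.7]
gripper_width: 0.116
grasp_force: 58.8
```

Handle gripped. Swing back over the top.

Request:
apply_moves(series=[{"dx": 0, "dy": 4, "dz": -12, "turn": 0, "jaw": 1}, {"dx": 0, "dy": 6, "dz": -24, "turn": 0, "jaw": 1}, {"dx": 0, "dy": 6, "dz": -36, "turn": 0, "jaw": 1}, {"dx": 0, "dy": 3, "dz": -48, "turn": 0, "jaw": 1}, {"dx": 0, "dy": -2, "dz": -59, "turn": 0, "jaw": 1}])

```text
time: 31.22
tool_pos: [0.7017, -0.0026, 0.1404]
tool_rot: [0.004, 0.585, 0.811, 0.004]
contact_force: [14.9, 3.4, -3.0]
gripper_width: 0.112
grasp_force: 58.4
```

Request:
apply_moves(series=[{"dx": 0, "dy": -8, "dz": -10, "turn": 0, "jaw": 1}, {"dx": 0, "dy": -17, "dz": -19, "turn": 0, "jaw": 1}, {"dx": 0, "dy": -28, "dz": -25, "turn": 0, "jaw": 1}, {"dx": 0, "dy": -40, "dz": -29, "turn": 0, "jaw": 1}, {"dx": 0, "dy": -52, "dz": -30, "turn": 0, "jaw": 1}])

```text
time: 31.63
tool_pos: [0.6565, -0.0179, 0.1799]
tool_rot: [0.01, 0.584, 0.811, 0.009]
contact_force: [12.1, 11.0, 9.9]
gripper_width: 0.111
grasp_force: 59.5
```

Request:
apply_moves(series=[{"dx": 0, "dy": -12, "dz": 0, "turn": 0, "jaw": 1}, {"dx": 0, "dy": -24, "dz": 4, "turn": 0, "jaw": 1}, {"dx": 0, "dy": -35, "dz": 9, "turn": 0, "jaw": 1}, {"dx": 0, "dy": -45, "dz": 17, "turn": 0, "jaw": 1}, {"dx": 0, "dy": -53, "dz": 27, "turn": 0, "jaw": 1}])

```text
time: 32.05
tool_pos: [0.5992, -0.0367, 0.1461]
tool_rot: [0.002, 0.585, 0.811, 0.001]
contact_force: [0.6, 4.2, 5.1]
gripper_width: 0.112
grasp_force: 70.4
```

Request:
apply_moves(series=[{"dx": 0, "dy": -6, "dz": 10, "turn": 0, "jaw": 1}, {"dx": 0, "dy": -9, "dz": 22, "turn": 0, "jaw": 1}, {"dx": 0, "dy": -11, "dz": 35, "turn": 0, "jaw": 1}, {"dx": 0, "dy": -11, "dz": 36, "turn": 0, "jaw": 1}, {"dx": 0, "dy": -11, "dz": 36, "turn": 0, "jaw": 1}])

```text
time: 32.47
tool_pos: [0.5892, -0.0394, 0.1088]
tool_rot: [0.001, 0.585, 0.811, 0.002]
contact_force: [1.6, 4.4, 9.1]
gripper_width: 0.108
grasp_force: 76.3
```

```bash
python3 -c "
from h import *
s=state();print(s['tool_pos'],arc(0),s['gripper_width'],s['contact_force'])"
```

```text
[ 0.58923159 -0.0393839   0.10882149] (np.float64(0.5892495942907905), np.float64(-0.04030095539659412), np.float64(0.106)) 0.10817460397797142 [1.62032959 4.36603258 9.06892235]
```

Closed within ~3 mm. Release (it settles by its own weight), wait, and rise clear.

Request:
apply_moves(series=[{"dx": 0, "dy": 0, "dz": 1, "turn": 0, "jaw": 0.6}, {"dx": 0, "dy": 0, "dz": 1, "turn": 0, "jaw": 0}, {"dx": 0, "dy": 0, "dz": 1, "turn": 0, "jaw": 0}, {"dx": 0, "dy": 0, "dz": 1, "turn": 0, "jaw": 0}, {"dx": 0, "dy": 0, "dz": 1, "turn": 0, "jaw": 0}])

```text
time: 32.88
tool_pos: [0.5869, -0.0402, 0.1045]
tool_rot: [-0.001, 0.585, 0.811, -0.0]
contact_force: [-0.6, 1.0, -0.1]
gripper_width: 0.811
grasp_force: 0.0
```

Request:
apply_moves(series=[{"dx": 0, "dy": 0, "dz": 0, "turn": 0, "jaw": 0}, {"dx": 0, "dy": 0, "dz": 0, "turn": 0, "jaw": 0}, {"dx": 0, "dy": 0, "dz": -20, "turn": 0, "jaw": 0}, {"dx": 0, "dy": 0, "dz": -60, "turn": 0, "jaw": 0}, {"dx": 0, "dy": 0, "dz": -100, "turn": 0, "jaw": 0}])

```text
time: 33.3
tool_pos: [0.586, -0.0399, 0.2041]
tool_rot: [-0.002, 0.585, 0.811, -0.001]
contact_force: [0.3, -0.1, -0.2]
gripper_width: 1.004
grasp_force: 0.0
```

Request:
apply_moves(series=[{"dx": -40, "dy": 0, "dz": -20, "turn": 0, "jaw": 0}, {"dx": -80, "dy": 0, "dz": -20, "turn": 0, "jaw": 0}, {"dx": -120, "dy": 0, "dz": -20, "turn": 0, "jaw": 0}, {"dx": -120, "dy": 0, "dz": -20, "turn": 0, "jaw": 0}, {"dx": -120, "dy": 0, "dz": -20, "turn": 0, "jaw": 0}])

```text
time: 33.72
tool_pos: [0.6257, -0.1559, 0.2252]
tool_rot: [-0.0, 0.586, 0.81, 0.0]
contact_force: [-0.5, 1.6, -0.4]
gripper_width: 1.0
grasp_force: 0.0
```

```bash
python3 -c "
from h import *
p=show('s10',(190,80,430,250),(780,552))
b=grab_frame('top');q=b['pixels'].astype(int);m=((q[...,0]>130)&(q[...,1]<60)).astype(np.uint8)
n,l,st,ce=cv2.connectedComponentsWithStats(m);print([(s.tolist(),onplane(b,c,.106).round(4)) for s,c in zip(st[1:],ce[1:]) if s[4]>8]);print(state()['tool_pos'])"
```

```text
[([262, 200, 22, 8, 87], array([ 0.5879, -0.0319,  0.106 ])), ([149, 204, 10, 10, 77], array([0.5555, 0.2832, 0.106 ]))]
[ 0.62523528 -0.15361476  0.22485319]
```

View pics/s10.png

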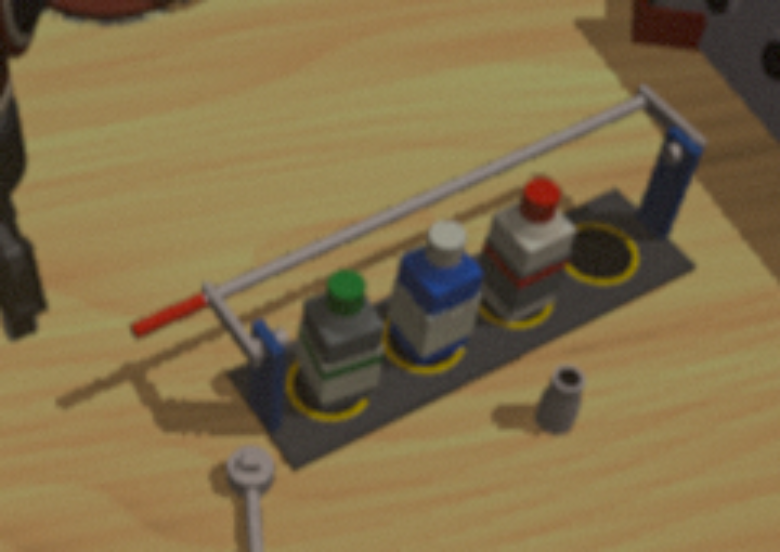

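Keeper is closed in front (handle (170,315), same place as at the start), the three bottles stand on their own pads, and the robot is clear. Handing in.

```bash
python3 -c "
from h import *
print(ticket.job_done())"
```

```text
the job is handed in; nothing more can be done
None
```

I swung the keeper open, stood the white and blue bottles upright on pads 2 and 1 beside the grey one on pad 0, closed the keeper in front and handed the job in; no verdict came back, but the last picture shows all three standing, the keeper closed and the tools where they were.

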